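Stand the worn screwdriver in the bench vice, blade up, for filing

TASK

The yellow screwdriver's worn blade needs dressing with the file, so set the screwdriver upright in the bench vice, blade up. Lift the vice's red lever all the way to open the jaws, then pinch the screwdriver by its shank near the blade and, keeping the butt of its handle pressed on the counter, swing it upright in your fingers until it is held standing square on its butt, before carrying it across. Lower it between the jaws onto the vice bed, let go once it stands there, and push the lever fully down so the jaws grip the handle upright; leave the file, spanner, padlock and jar where they are.

Things in the scene. Friction and masses are not known exactly. Their poses are not given: they have to be found in the camera images.
- counter: scuffed plywood counter top, its surface at z = 0, fixed
- vice: green cast-iron quick-action bench vice, bolted down, 165 mm long, feet 130 mm wide. Origin on its underside, below the middle of the fully open jaw gap; x axis level, towards the fixed jaw, away from the lever; y along the jaws; z up. Jaws are 90 mm wide along y, tops 68 mm above the counter. Between them a flat bed, 84 mm wide, 25 mm above the counter
- fixed_jaw (a point): middle of the face of the vice's fixed jaw, a steel plate at x = +20 mm in the vice's frame; the casting behind it ends at x = +52 mm
- vice_pad: thick black rubber pad on the vice's sliding jaw. Its body's origin lies on the vice's own origin when the lever is down and moves to the vice's -x as the lever lifts, 13.3 mm per rad. Its face is at x = -8 mm in the vice's frame with the lever fully down and the jaws empty (gap 28 mm), -20 mm with it fully up (gap 40 mm). It gives springily, 4 N per mm, at most 7 mm
- vice_bed (a point): point on the vice bed, 25 mm above the counter, in the middle of the fully open jaw gap (20 mm from the fixed jaw's face) and midway along the jaws; axes as the vice's
- vice_lever (a joint): angle of the vice's lever, rad: 0 = fully down, lying level, jaws shut; 0.9 = fully up (52 degrees above level), jaws fully open. It stays where it is left (friction about 0.4 N m, plus up to 0.2 N m when the jaws bite, so about 5 to 7 N at the grip)
- lever_pivot (a point): pivot axis of the lever, 80 mm behind the vice origin along the vice's -x and 55 mm above the counter; axis along the vice's y, axes as the vice's
- lever_grip (a point): point on the axis of the lever's red round grip, 85 mm from the pivot; with the lever down it points along the vice's -x, and rises as the lever lifts. The grip is 20 mm thick and runs from 54 to 118 mm from the pivot; between 15 and 54 mm the lever is a 10 mm wide, 14 mm high steel bar
- screwdriver: heavy yellow screwdriver, 205 mm long, about 0.2 kg, lying on the counter. Origin on its axis at mid length (16 mm up as it lies), x axis along it to the blade. Octagonal handle 32 mm across flats, 100 mm long (its waist is slight and for looks), lying on a flat, flats upright at the sides. Balance point about 17 mm behind the origin. It can stand alone on its flat butt
- butt (a point): centre of the flat butt end of the screwdriver's handle (x = -102.5 mm), on its axis; the butt is a flat steel cap, 28 mm diameter, 5 mm thick; axes as the screwdriver's
- pinch (a point): point on the axis of the screwdriver's steel shank, 35 mm from the blade's end and 170 mm from the butt. The shank is 9 mm square, sides level and upright as it lies (axis 16 mm above the counter), from x = +2.5 to +85.5 mm in the screwdriver's frame; then the flat blade, 9.6 mm wide, to x = +102.5 mm
- file: flat file with orange handle, 243 mm long, 24 mm high at the handle, loose, lying on the counter; origin on its underside, 11 mm to the blade side of mid length, x axis along it to the far end of the blade. Leave alone
- spanner: steel shifting spanner, 213 mm long, 13 mm high, loose, lying flat; origin on its underside near mid length, x axis towards its jaws. Leave alone
- padlock: galvanised padlock lying flat, body 42 x 52 x 22 mm, shackle along its x axis; origin under the middle of its body, loose. Leave alone
- jar: clear jar of screws with blue twist cap, 72 mm diameter, 102 mm high, loose, upright; origin at the centre of its underside. Leave alone
There are look-alikes about, which are no part of the job. What is shaped like the screwdriver but blue is not meant.

How it is judged:
On the way, in this order (a step that is already met when the one before it is completed fails the run):
1. the lever is raised fully, so that the jaws are open (value of joint vice_lever above 0.8 rad), for 0.2 s.
2. the screwdriver, pinched in the fingers, stands upright blade up with its butt pressed on the counter (angle between screwdriver's own x axis and vertical below 0.15 rad and contact force between screwdriver and counter above 1 N and contact force between the fingers and screwdriver above 0.5 N), for 0.2 s.
3. it stands on the vice bed between the open jaws, let go (angle between screwdriver's own x axis and vertical below 0.2 rad and z of butt in the frame of vice between 0.02 and 0.031 m and horizontal distance between butt and vice_bed below 0.035 m and value of joint vice_lever above 0.6 rad and contact force between the fingers and screwdriver below 0.05 N), for 0.2 s.
At the end, for the whole second after the job is handed in: the lever is fully down (below 0.1 rad); the screwdriver is gripped by the jaws (over 6 N), blade up within 0.1 rad of vertical, its butt on the vice bed (within 6 mm) and within 35 mm of the bed's marked middle, at rest (value of joint vice_lever below 0.1 rad and angle between screwdriver's own x axis and vertical below 0.1 rad and z of butt in the frame of vice between 0.02 and 0.031 m and horizontal distance between butt and vice_bed below 0.035 m and contact force between vice and screwdriver above 6 N and linear speed of screwdriver below 0.02 m/s); the robot touches nothing.
It fails at once if the screwdriver is lifted clear of the counter (butt above 50 mm) while it is not yet upright (leaning over 0.6 rad) (height (world z) of butt above 0.05 m and angle between screwdriver's own x axis and vertical above 0.6 rad).
It fails at once if the screwdriver is let go above the vice bed (butt over 20 mm above it) (height (world z) of butt above 0.045 m and contact force between the fingers and screwdriver below 0.01 N).
It fails at once if the file, spanner, padlock or jar is moved by more than 30 mm, or the jar is tipped (distance of any of file, spanner, padlock, jar from where it was at the start of the episode above 0.03 m or angle between jar's own z axis and vertical above 0.4 rad).
It also fails if it takes over 72 s, if anything falls off the work surface, if the arm or the gripper's body presses on something with over 40 N, if the wrist force passes 120 N, or if a joint passes its speed limit or range.

ROBOT

A 7-joint arm with a two-finger parallel gripper is mounted at the origin on the work surface. World frame = base frame: x ahead of the robot, y to its left, z up, the work surface at z = 0. Lengths are in m, angles in rad, forces in N, time in s.
With the tool pointing down it reaches from about 0.4 to 0.9 m from the base axis. Payload 5.5 kg.
Tool frame: the origin (TCP) lies between the finger pads; the fingertips stand 19 mm ahead of it and the grasp point (between the pads) is the TCP; z points along the fingers, x is the direction in which the jaws open and shut, and the axes are right-handed (so a half turn about z gives the same grasp; the last joint's range is limited). The gripper opens to 92 mm and grips with 3 to 60 N. Pads are 19 mm wide; open, the fingers measure 130 mm over their backs; the gripper's body (75 mm by 190 mm) begins 47 mm behind the grasp point.
Start: joints at [1.364, 0.501, -0.427, 1.55, 0.221, 1.138, -0.21], TCP at [0.294, -0.58, 0.246] pointing down, gripper open.
Joint ranges: [-2.88, 2.88], [-0.31, 2.03], [-1.54, 1.56], [0.2, 2.42], [-1.41, 4.55], [0.19, 2.02], [-2.57, 2.57]. Speed limits (rad/s): [2.57, 2.57, 3.14, 3.14, 3.14, 3.14, 3.14].

INTERFACE

Orientations are given as a 3x3 rotation matrix whose columns are the frame's x, y, z axes.
In Python, from rig import robot gives the robot as it stands.
- The arm moves only by the tool send_rows, never from a script. Its argument "motion" is a list of rows, each an object of numbers: "dx", "dy", "dz": the shift along the tool's x, y, z in cm; "ax", "ay", "az": the turn, a rotation vector about the tool's x, y, z in degrees; "fingers": the closure, from 0 (fully open) to 1 (shut). A call has 1 to 12 rows; each row shifts and turns the pose as measured when the row begins, along the tool's axes as they then stand; what a row does not reach is not made up. A row lasts 1/12 s, in which the tool goes at most 41.7 mm and 7.16 degrees, less where a joint would pass 70% of its speed; a pose out of reach is approached as far as the arm can. A call is refused whole if a number of a shift passes 4.17 or a number of a turn 7.16, either way. A call with a gripper value outside its range is refused whole. The fingers move at their own pace and stop on an object; "squeeze" is the grip in N (left out, the last holds). Time passes only in rows, so rows that do not move let the fingers close. It gives the time, the measured TCP pose, the force and the opening at its end, in the units of the state.
- robot.observe(): the state, without advancing time (a new reading comes with each control period).
- robot.capture(name): name is "scene" or "top" or "wrist"; returns the picture (420x560x3 uint8, red, green, blue); there is no depth.
- robot.camera_info(name): a dict with "fov_y" (degrees; the focal length in pixels is half the picture's height over the tangent of half this angle, whatever the lens; pixels are square), "cx", "cy" (the principal point, pixels), "rvec" (rotation vector, rad) and "tvec" (3), from world to camera coordinates, as OpenCV has them. Camera axes: x right, y down, z forward; pixel columns grow to the right and rows downward; lengths in m; the calibration is good to about 2 mm. A picture is of the moment at which its call begins: read the wrist's pose just before it. camera_info takes no time and is no camera call; for the wrist camera it gives the pose at the moment of the call.
- robot.close_job(): hands the job in, once; it reports no verdict.
The state is a dict: "time_s": time; "joints": joint angles; "qvel": joint speeds; "tau": joint torques, N m; "ee_pos": TCP position; "eef_rot": TCP orientation; "wrist_force": force on the tool from outside, world axes, zero at the start; "torque": the same for the moment, N m; "width": finger opening in m.
Only numpy, scipy, OpenCV 4.12 (cv2) and the standard library are available. Lean on these libraries where they do the work, as an engineer would, in place of code of your own. Each camera call takes 0.05 s, during which the arm holds its last target.

## Working session

There is one attempt and no reset: what is moved stays moved. The work goes in short steps, Python scripts to look and compute and a tool call to move; the robot and the scene stay as the last step left them, time stands still between calls to the robot, and variables do not carry over. Pictures are saved under pics/ and viewed, and the job is handed in when it is done.

Besides the shell and the picture viewer there is one more tool, called after "Call:" by a JSON object that holds its "fn" and its "kwargs". send_rows: Moves the arm, as the interface text tells. Its arguments: {"type":"object","properties":{"motion":{"type":"array","items":{"type":"object","properties":{"dx":{"type":"number"},"dy":{"type":"number"},"dz":{"type":"number"},"ax":{"type":"number"},"ay":{"type":"number"},"az":{"type":"number"},"fingers":{"type":"number"}}}},"squeeze":{"type":"number"}},"required":["motion"]}

```bash
ls; mkdir -p pics; python3 - <<'E'
from rig import robot
import cv2,numpy as np
s=robot.observe(); print(s['time_s'],s['ee_pos'],np.round(s['eef_rot'],3).tolist(),s['width'])
for n in ['scene','top','wrist']:
    print(n,robot.camera_info(n))
    im=robot.capture(n); cv2.imwrite(f'pics/{n}0.png',im[:,:,::-1])
E
```

```text
pics
0.0 [ 0.29391051 -0.57899151  0.24468178] [[0.453, -0.892, -0.001], [-0.892, -0.453, 0.002], [-0.002, -0.0, -1.0]] 0.09209208414571866
scene {'fov_y': 53.81137696489199, 'cx': 283.86191188506143, 'cy': 204.03058241135068, 'rvec': array([ 1.27993543,  2.2727532 , -0.95663168]), 'tvec': array([ 0.30144236, -0.29124241,  1.5965078 ])}
top {'fov_y': 52.86994795494413, 'cx': 268.9387381913456, 'cy': 207.37776804690859, 'rvec': array([ 2.10312262, -2.15470763,  0.1814818 ]), 'tvec': array([0.02626143, 0.56600508, 1.30015671])}
wrist {'fov_y': 64.62912213036378, 'cx': 284.3530148605957, 'cy': 209.98656662566128, 'rvec': array([-2.49197901,  1.52882874,  0.19548516]), 'tvec': array([-0.64916091, -0.03108971,  0.39094589])}
```

View pics/scene0.png

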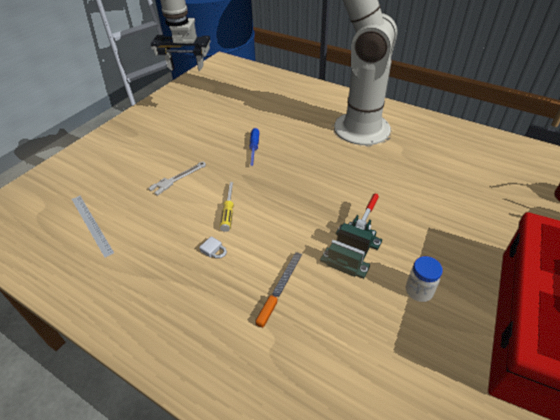

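View pics/top0.png

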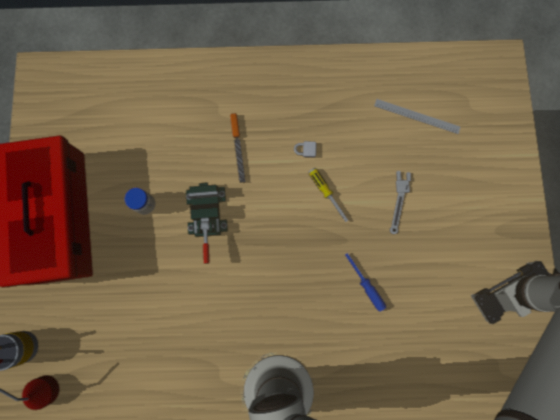

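View pics/wrist0.png

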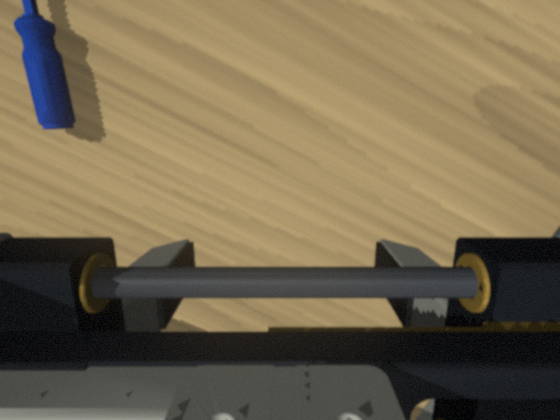

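```bash
cat > h.py <<'E'
import cv2,numpy as np
from rig import robot
def cam(n,shape=(420,560)):
    c=robot.camera_info(n); f=shape[0]/2/np.tan(np.radians(c['fov_y']/2))
    R=cv2.Rodrigues(np.array(c['rvec']))[0]; t=np.array(c['tvec']); return f,c['cx'],c['cy'],R,t
def ray(C,u,v):
    f,cx,cy,R,t=C; d=R.T@np.array([(u-cx)/f,(v-cy)/f,1]); return -R.T@t,d/np.linalg.norm(d)
def onz(C,u,v,z):
    o,d=ray(C,u,v); return o+d*(z-o[2])/d[2]
def proj(C,p):
    f,cx,cy,R,t=C; q=R@np.array(p)+t; return np.array([f*q[0]/q[2]+cx,f*q[1]/q[2]+cy])
def tri(C1,a,C2,b):
    o1,d1=ray(C1,*a);o2,d2=ray(C2,*b)
    A=np.stack([d1,-d2],1); s=np.linalg.lstsq(A,o2-o1,rcond=None)[0]
    p,q=o1+s[0]*d1,o2+s[1]*d2; return (p+q)/2,np.linalg.norm(p-q)
def mask(im,c):
    h=cv2.cvtColor(im,cv2.COLOR_RGB2HSV)
    r={'yellow':((22,150,110),(34,255,255)),'blue':((108,150,60),(130,255,255)),'red':((0,170,70),(6,255,255)),'green':((45,40,10),(100,255,120))}[c]
    return cv2.inRange(h,*r)
def crop(im,x0,y0,x1,y1,k,name):
    cv2.imwrite(name,cv2.resize(im[y0:y1,x0:x1,::-1],None,fx=k,fy=k,interpolation=cv2.INTER_CUBIC))
E
python3 - <<'E'
from h import *
T=cv2.imread('pics/top0.png')[:,:,::-1].copy(); S=cv2.imread('pics/scene0.png')[:,:,::-1].copy()
ct,cs=cam('top'),cam('scene')
print('campos',ray(ct,0,0)[0],ray(cs,0,0)[0])
for nm,im,C in(('top',T,ct),('scene',S,cs)):
  for col in('yellow','red'):
    m=mask(im,col); n,l,st,ce=cv2.connectedComponentsWithStats(m)
    for i in range(1,n):
      if st[i,4]>25:
        ys,xs=np.nonzero(l==i); P=np.stack([xs,ys],1).astype(float); c=P.mean(0); w,v=np.linalg.eigh(np.cov(P.T)); pr=(P-c)@v[:,1]
        print(nm,col,st[i],c,'ends',c+v[:,1]*pr.min(),c+v[:,1]*pr.max(),onz(C,*c,.016))
a=np.hstack([cv2.resize(T[150:270,165:285],None,fx=3.3,fy=3.3,interpolation=2),cv2.resize(T[150:270,285:405],None,fx=3.3,fy=3.3,interpolation=2)])
cv2.imwrite('pics/ctop.png',a[:,:,::-1])
a=np.hstack([cv2.resize(S[170:290,305:425],None,fx=3.3,fy=3.3,interpolation=2),cv2.resize(S[150:270,170:290],None,fx=3.3,fy=3.3,interpolation=2)])
cv2.imwrite('pics/cscene.png',a[:,:,::-1])
E
```

```text
campos [0.33336276 0.01061985 1.37848299] [1.28881089 0.45681767 0.92455984]
top yellow [309 169  22  29 150] [321.06       185.00666667] ends [311.88314122 171.04931187] [328.05650767 195.64786124] [ 0.64306203 -0.16130878  0.016     ]
top red [   0  136   71  151 8636] [ 33.23448356 212.73668365] ends [ 33.28106448 135.98378442] [ 33.19000822 286.02014284] [0.57358895 0.78542195 0.016     ]
top red [203 244   5  19  82] [205.31707317 252.67073171] ends [205.07856185 243.97043214] [205.5738989  262.03909535] [0.42948299 0.2207216  0.016     ]
top red [ 22 380  12  18  77] [ 26.42857143 389.37662338] ends [ 31.39697034 379.21613138] [ 22.75853823 396.88192713] [0.02645848 0.7664354  0.016     ]
top red [ 24 400  18   9  84] [ 31.10714286 404.79761905] ends [ 40.40257798 408.49994737] [ 23.66762499 401.83449389] [-0.01813873  0.74884794  0.016     ]
scene yellow [221 201  12  25 127] [227.37007874 211.61417323] ends [228.880044   200.84299813] [225.5444545  224.63706776] [ 0.63546646 -0.16597867  0.016     ]
scene red [367 194  11  17  86] [372.56976744 201.30232558] ends [376.33954794 193.67363227] [368.8072048  208.91641252] [0.36756736 0.19735263 0.016     ]
scene red [ 512  212   48  177 6002] [537.47234255 301.31272909] ends [538.17068138 212.07176349] [536.79528568 387.83406639] [0.4891361  0.68885775 0.016     ]
scene red [ 490  373   70   47 1399] [528.89849893 396.03716941] ends [562.78229132 409.4328792 ] [494.56137051 382.46223652] [0.74351581 0.70924146 0.016     ]
```

View pics/ctop.png

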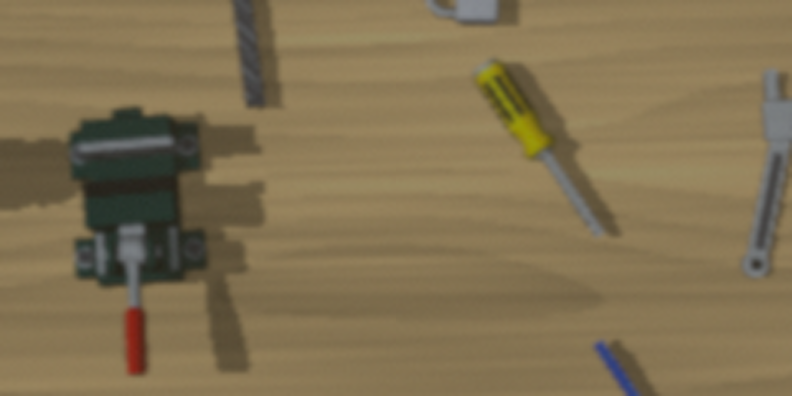

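View pics/cscene.png

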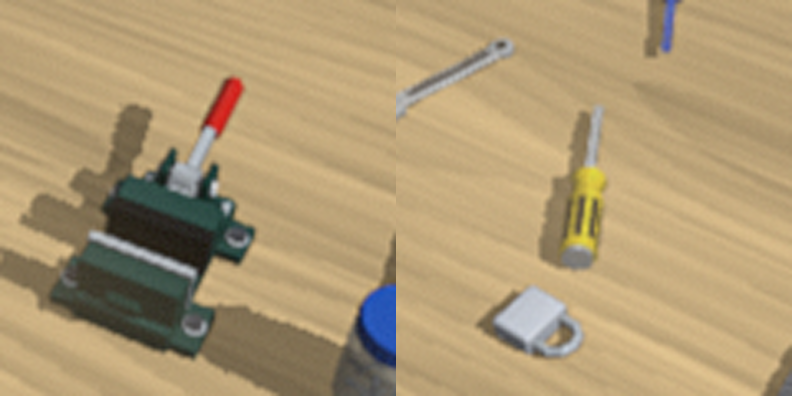

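```bash
python3 - <<'E'
from h import *
T=cv2.imread('pics/top0.png')[:,:,::-1].copy(); S=cv2.imread('pics/scene0.png')[:,:,::-1].copy()
ct,cs=cam('top'),cam('scene')
for a,b in(((205.08,243.97),(368.8,208.9)),((205.57,262.04),(376.3,193.7)),((205.3,252.7),(372.57,201.3))):
  print('grip',tri(ct,a,cs,b))
b=onz(ct,312.6,170.5,.016);t=onz(ct,347.7,221.2,.016); print('sd',b,t,np.linalg.norm(b-t),np.degrees(np.arctan2(*(t-b)[1::-1])))
# scene: butt/blade
print('scene', onz(cs,170+(578-396)/3.3,150+250/3.3,.016),onz(cs,170+(599-396)/3.3,150+106/3.3,.016))
def cr(im,x0,y0,w,h,k): return cv2.resize(im[y0:y0+h,x0:x0+w],None,fx=k,fy=k,interpolation=2)
a=np.hstack([cr(T,180,175,55,95,7),cr(T,300,160,55,95,7)]); cv2.imwrite('pics/c2.png',cv2.resize(a,(770,665))[:600,:,::-1])
a=cr(S,315,185,75,95,8); cv2.imwrite('pics/c3.png',cv2.resize(a,None,fx=.78,fy=.78)[:,:,::-1]); 
E
```

```text
grip (array([0.45283285, 0.21422339, 0.06569655]), np.float64(0.0007812243581270492))
grip (array([0.39613221, 0.21115665, 0.07859509]), np.float64(0.0019712358432062765))
grip (array([0.42513665, 0.21278699, 0.0724183 ]), np.float64(0.0015195444596286147))
sd [ 0.69313579 -0.13544266  0.016     ] [ 0.52035018 -0.24244289  0.016     ] 0.20323365373884142 -148.2314808429408
scene [ 0.68566795 -0.13617623  0.016     ] [ 0.51988477 -0.23644626  0.016     ]
```

View pics/c2.png

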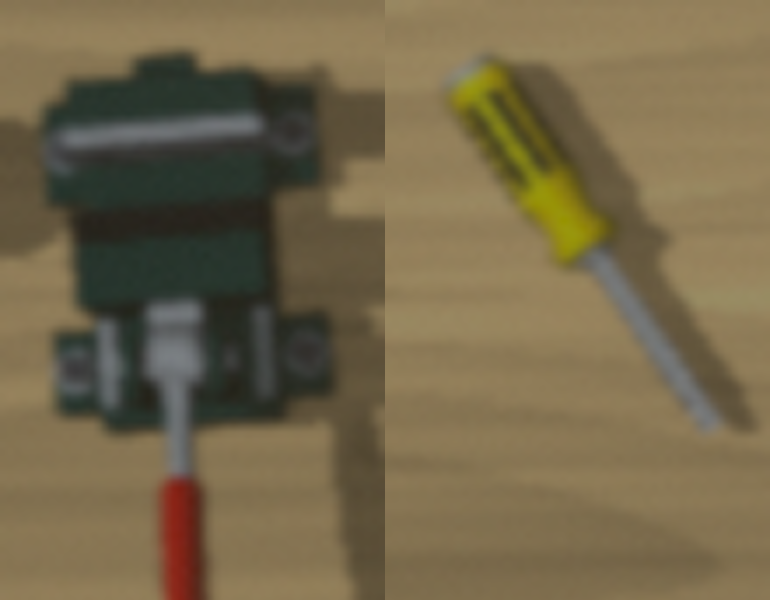

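View pics/c3.png

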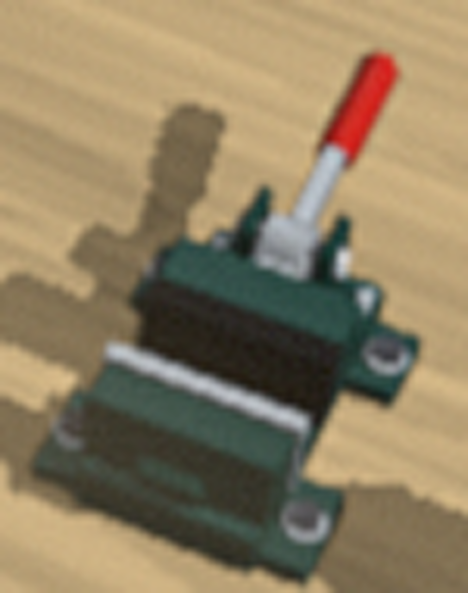

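```bash
python3 - <<'E'
from h import *
ct,cs=cam('top'),cam('scene')
f=lambda x,y:(180+x/7,175+y/7); g=lambda x,y:(315+x/6.24,185+y/6.24)
def rep(n,a,b):
  d=a-b; print(n,a,b,'mid',(a+b)/2,np.linalg.norm(d),'yaw',np.degrees(np.arctan2(-d[0],d[1])))
rep('plate face top',onz(ct,*f(60,150),.068),onz(ct,*f(262,136),.068))
rep('plate mid top',onz(ct,*f(60,138),.068),onz(ct,*f(262,124),.068))
rep('scene plate far edge',onz(cs,*g(110,344),.068),onz(cs,*g(310,412),.068))
rep('rear casting',onz(ct,*f(70,85),.068),onz(ct,*f(265,72),.068))
rep('moving jaw rear top',onz(ct,*f(80,305),.068),onz(ct,*f(270,293),.068))
# sd
print(onz(ct,300+(478-385)/7,160+78/7,.016),onz(ct,300+(710-385)/7,160+424/7,.016))
E
```

```text
plate face top [0.60469328 0.26618317 0.068     ] [0.60888381 0.17471839 0.068     ] mid [0.60678854 0.22045078 0.068     ] 0.09156072866184337 yaw 2.6232121456996937
plate mid top [0.61023851 0.26623382 0.068     ] [0.6144345  0.17470354 0.068     ] mid [0.61233651 0.22046868 0.068     ] 0.0916264028191345 yaw 2.624750812976053
scene plate far edge [0.61335985 0.17893679 0.068     ] [0.60368808 0.26784096 0.068     ] mid [0.60852397 0.22338888 0.068     ] 0.08942871085872148 yaw -173.79128807806822
rear casting [0.63471152 0.26191197 0.068     ] [0.63854553 0.17327504 0.068     ] mid [0.63662853 0.2175935  0.068     ] 0.08871981743935646 yaw 2.476795899272344
moving jaw rear top [0.53355347 0.25656099 0.068     ] [0.5368992  0.17132105 0.068     ] mid [0.53522633 0.21394102 0.068     ] 0.08530557186715935 yaw 2.247748110731767
[ 0.69087755 -0.13762757  0.016     ] [ 0.52251384 -0.23842705  0.016     ]
```

```bash
cat >> h.py <<'E'
def st():
    s=robot.observe(); R=np.array(s['eef_rot']); 
    print('t',round(s['time_s'],2),'pos',np.round(s['ee_pos'],4),'yaw',round(np.degrees(np.arctan2(R[1,0],R[0,0])),2),'tilt z',np.round(R[:,2],3),'F',np.round(s['wrist_force'],1),'w',round(s['width'],4)); return s,R
def go(p,yaw=None):
    s,R=st(); d=R.T@(np.array(p)-s['ee_pos'])*100; print('tool shift cm',np.round(d,2))
    if yaw is not None:
        y=np.radians(yaw); Rt=np.array([[np.cos(y),np.sin(y),0],[np.sin(y),-np.cos(y),0],[0,0,-1]]); print('rotvec deg',np.round(np.degrees(cv2.Rodrigues(R.T@Rt)[0].ravel()),2), 'shift after turn',np.round(Rt.T@(np.array(p)-s['ee_pos'])*100,2))
E
python3 -c "
from h import *
go([.5,-.2,.245],-87)
print(robot.observe()['joints'])"
```

```text
t 0.15 pos [ 0.294  -0.5792  0.2449] yaw -63.09 tilt z [-0.001  0.001 -1.   ] F [-0.2  0.2 -0.3] w 0.0918
tool shift cm [-2.448e+01 -3.553e+01  3.000e-02]
rotvec deg [1.000e-02 8.000e-02 2.391e+01] shift after turn [-3.679e+01 -2.256e+01 -1.000e-02]
[ 1.36424873  0.50164209 -0.42681853  1.55118541  0.22080251  1.13829548
 -0.21032586]
```

Call:
{"fn": "send_rows", "kwargs": {"motion": [{"az": 6}, {"az": 6}, {"az": 6}, {"az": 6}, {"dx": -3, "dy": -1.8}, {"dx": -3, "dy": -1.8}, {"dx": -3, "dy": -1.8}, {"dx": -3, "dy": -1.8}, {"dx": -3, "dy": -1.8}, {"dx": -3, "dy": -1.8}, {"dx": -3, "dy": -1.8}, {"dx": -3, "dy": -1.8}]}}

```text
validation failed for argument at $.mo...
```

```bash
python3 -c "
from h import *
go([.4253,.2122,.16],-87)"
```

```text
t 0.15 pos [ 0.294  -0.5792  0.2449] yaw -63.09 tilt z [-0.001  0.001 -1.   ] F [-0.2  0.2 -0.3] w 0.0918
tool shift cm [-64.61 -47.53   8.59]
rotvec deg [1.000e-02 8.000e-02 2.391e+01] shift after turn [-78.34 -17.26   8.49]
```

Call:
{"fn": "send_rows", "kwargs": {"motion": [{"dx": 0, "dy": 0, "dz": 0, "ax": 0, "ay": 0, "az": 6, "fingers": 0}, {"dx": 0, "dy": 0, "dz": 0, "ax": 0, "ay": 0, "az": 6, "fingers": 0}, {"dx": 0, "dy": 0, "dz": 0, "ax": 0, "ay": 0, "az": 6, "fingers": 0}, {"dx": 0, "dy": 0, "dz": 0, "ax": 0, "ay": 0, "az": 6, "fingers": 0}], "squeeze": 15}}

```text
time_s: 0.48
ee_pos: [0.2931, -0.5781, 0.2427]
eef_rot: [[0.036, -0.999, -0.002], [-0.999, -0.036, 0.005], [-0.005, 0.002, -1.0]]
wrist_force: [0.2, 0.8, -0.3]
width: 0.0918
```

Call:
{"fn": "send_rows", "kwargs": {"motion": [{"dx": -3, "dy": -1.8, "fingers": 0}, {"dx": -3, "dy": -1.8, "fingers": 0}, {"dx": -3, "dy": -1.8, "fingers": 0}, {"dx": -3, "dy": -1.8, "fingers": 0}, {"dx": -3, "dy": -1.8, "fingers": 0}, {"dx": -3, "dy": -1.8, "fingers": 0}, {"dx": -3, "dy": -1.8, "fingers": 0}, {"dx": -3, "dy": -1.8, "fingers": 0}, {"dx": -3, "dy": -1.8, "fingers": 0}, {"dx": -3, "dy": -1.8, "fingers": 0}, {"dx": -3, "dy": -1.8, "fingers": 0}, {"dx": -3, "dy": -1.8, "fingers": 0}]}}

```text
validation failed for argument at $.mo...
```

Call:
{"fn": "send_rows", "kwargs": {"motion": [{"dx": -3, "dy": -1.8, "dz": 0, "ax": 0, "ay": 0, "az": 0, "fingers": 0}, {"dx": -3, "dy": -1.8, "dz": 0, "ax": 0, "ay": 0, "az": 0, "fingers": 0}, {"dx": -3, "dy": -1.8, "dz": 0, "ax": 0, "ay": 0, "az": 0, "fingers": 0}, {"dx": -3, "dy": -1.8, "dz": 0, "ax": 0, "ay": 0, "az": 0, "fingers": 0}, {"dx": -3, "dy": -1.8, "dz": 0, "ax": 0, "ay": 0, "az": 0, "fingers": 0}, {"dx": -3, "dy": -1.8, "dz": 0, "ax": 0, "ay": 0, "az": 0, "fingers": 0}, {"dx": -3, "dy": -1.8, "dz": 0, "ax": 0, "ay": 0, "az": 0, "fingers": 0}, {"dx": -3, "dy": -1.8, "dz": 0, "ax": 0, "ay": 0, "az": 0, "fingers": 0}, {"dx": -3, "dy": -1.8, "dz": 0, "ax": 0, "ay": 0, "az": 0, "fingers": 0}, {"dx": -3, "dy": -1.8, "dz": 0, "ax": 0, "ay": 0, "az": 0, "fingers": 0}, {"dx": -3, "dy": -1.8, "dz": 0, "ax": 0, "ay": 0, "az": 0, "fingers": 0}, {"dx": -3, "dy": -1.8, "dz": 0, "ax": 0, "ay": 0, "az": 0, "fingers": 0}]}}

```text
time_s: 1.48
ee_pos: [0.4991, -0.2072, 0.2384]
eef_rot: [[0.007, -1.0, -0.01], [-1.0, -0.007, 0.003], [-0.003, 0.01, -1.0]]
wrist_force: [0.1, -0.2, 0.6]
width: 0.092
```

```bash
python3 -c "
from h import *
go([.4253,.2122,.16],-87)"
```

```text
t 1.48 pos [ 0.4991 -0.2072  0.2384] yaw -89.57 tilt z [-0.01   0.003 -1.   ] F [ 0.1 -0.2  0.6] w 0.092
tool shift cm [-41.97   7.     8.06]
rotvec deg [ 0.55  0.21 -2.57] shift after turn [-42.27   5.18   7.84]
```

Call:
{"fn": "send_rows", "kwargs": {"motion": [{"dx": -3.5, "dy": 0.45, "dz": 0, "ax": 0, "ay": 0, "az": -0.4, "fingers": 0}, {"dx": -3.5, "dy": 0.45, "dz": 0, "ax": 0, "ay": 0, "az": -0.4, "fingers": 0}, {"dx": -3.5, "dy": 0.45, "dz": 0, "ax": 0, "ay": 0, "az": -0.4, "fingers": 0}, {"dx": -3.5, "dy": 0.45, "dz": 0, "ax": 0, "ay": 0, "az": -0.4, "fingers": 0}, {"dx": -3.5, "dy": 0.45, "dz": 0, "ax": 0, "ay": 0, "az": -0.4, "fingers": 0}, {"dx": -3.5, "dy": 0.45, "dz": 0, "ax": 0, "ay": 0, "az": -0.4, "fingers": 0}, {"dx": -3.5, "dy": 0.45, "dz": 0, "ax": 0, "ay": 0, "az": -0.4, "fingers": 0}, {"dx": -3.5, "dy": 0.45, "dz": 0.3, "ax": 0, "ay": 0, "az": -0.4, "fingers": 0}, {"dx": -3.5, "dy": 0.45, "dz": 0.5, "ax": 0, "ay": 0, "az": -0.4, "fingers": 0}, {"dx": -3.5, "dy": 0.45, "dz": 0.5, "ax": 0, "ay": 0, "az": -0.4, "fingers": 0}, {"dx": -3.5, "dy": 0.45, "dz": 0.5, "ax": 0, "ay": 0, "az": -0.4, "fingers": 0}, {"dx": -3, "dy": 0.45, "dz": 0.5, "ax": 0, "ay": 0, "az": 0, "fingers": 0}]}}

```text
time_s: 2.48
ee_pos: [0.4235, 0.2258, 0.2179]
eef_rot: [[0.09, -0.996, -0.002], [-0.996, -0.09, 0.004], [-0.005, 0.001, -1.0]]
wrist_force: [0.6, 1.2, -1.0]
width: 0.092
```

```bash
python3 -c "
from h import *
go([.4253,.2122,.16],-87)
C=cam('wrist');im=robot.capture('wrist');cv2.imwrite('pics/w1.png',im[:,:,::-1])
print(proj(C,[.4253,.2122,.072]))
go([.4253,.2122,.16],-87)"
```

```text
t 2.48 pos [0.4235 0.2258 0.2179] yaw -84.84 tilt z [-0.002  0.004 -1.   ] F [ 0.6  1.2 -1. ] w 0.092
tool shift cm [ 1.4  -0.06  5.78]
rotvec deg [0.08 0.26 2.16] shift after turn [ 1.37 -0.11  5.79]
[300.51643182 202.3694262 ]
t 2.53 pos [0.4207 0.2324 0.2177] yaw -84.44 tilt z [-0.003  0.009 -1.   ] F [-1.   5.2 -0.8] w 0.092
tool shift cm [ 2.11 -0.27  5.75]
rotvec deg [0.12 0.52 2.56] shift after turn [ 2.04 -0.35  5.77]
```

View pics/w1.png

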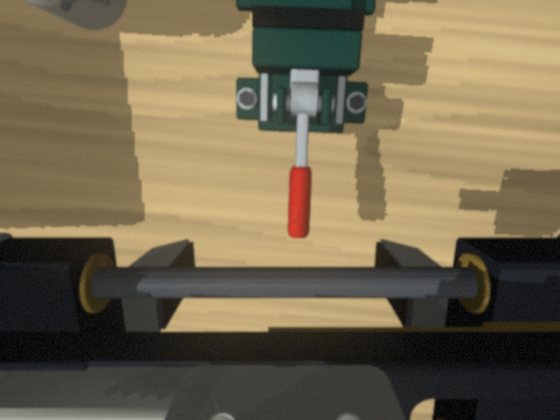

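Call:
{"fn": "send_rows", "kwargs": {"motion": [{"dx": 1, "dy": -0.1, "dz": 1, "ax": 0, "ay": 0, "az": 1.2, "fingers": 0}, {"dx": 1, "dy": -0.1, "dz": 1.5, "ax": 0, "ay": 0, "az": 1.2, "fingers": 0}, {"dx": 0, "dy": 0, "dz": 1.6, "ax": 0, "ay": 0, "az": 0, "fingers": 0}, {"dx": 0, "dy": 0, "dz": 1.6, "ax": 0, "ay": 0, "az": 0, "fingers": 0}, {"dx": 0, "dy": 0, "dz": 0, "ax": 0, "ay": 0, "az": 0, "fingers": 0}]}}

```text
time_s: 2.95
ee_pos: [0.4221, 0.2186, 0.1589]
eef_rot: [[0.066, -0.998, -0.002], [-0.998, -0.066, 0.011], [-0.011, 0.001, -1.0]]
wrist_force: [-0.7, -0.5, 0.5]
width: 0.0919
```

```bash
python3 -c "
from h import *
go([.4253,.2122,.0735],-87)"
```

```text
t 2.95 pos [0.4221 0.2186 0.1589] yaw -86.19 tilt z [-0.002  0.011 -1.   ] F [-0.7 -0.5  0.5] w 0.0919
tool shift cm [ 0.76 -0.29  8.54]
rotvec deg [0.08 0.66 0.81] shift after turn [ 0.66 -0.29  8.54]
```

Call:
{"fn": "send_rows", "kwargs": {"motion": [{"dx": 0.7, "dy": -0.3, "dz": 1, "ax": 0, "ay": 0.6, "az": 0.8, "fingers": 0}, {"dx": 0, "dy": 0, "dz": 1.5, "ax": 0, "ay": 0, "az": 0, "fingers": 0}, {"dx": 0, "dy": 0, "dz": 1.5, "ax": 0, "ay": 0, "az": 0, "fingers": 0}, {"dx": 0, "dy": 0, "dz": 1.5, "ax": 0, "ay": 0, "az": 0, "fingers": 0}, {"dx": 0, "dy": 0, "dz": 1.5, "ax": 0, "ay": 0, "az": 0, "fingers": 0}, {"dx": 0, "dy": 0, "dz": 1, "ax": 0, "ay": 0, "az": 0, "fingers": 0}, {"dx": 0, "dy": 0, "dz": 0, "ax": 0, "ay": 0, "az": 0, "fingers": 0}]}}

```text
time_s: 3.53
ee_pos: [0.4283, 0.2111, 0.0794]
eef_rot: [[0.051, -0.999, 0.001], [-0.999, -0.051, 0.001], [-0.001, -0.001, -1.0]]
wrist_force: [-0.8, -0.1, 1.0]
width: 0.0919
```

```bash
python3 -c "
from h import *
go([.4253,.2122,.0735],-87)"
```

```text
t 3.53 pos [0.4283 0.2111 0.0794] yaw -87.1 tilt z [ 0.001  0.001 -1.   ] F [-0.8 -0.1  1. ] w 0.0919
tool shift cm [-0.12  0.29  0.59]
rotvec deg [-0.08  0.03 -0.1 ] shift after turn [-0.12  0.29  0.59]
```

Close on the grip.

Call:
{"fn": "send_rows", "kwargs": {"motion": [{"dx": -0.1, "dy": 0.3, "dz": 0.6, "ax": 0, "ay": 0, "az": 0, "fingers": 0.5}, {"dx": 0, "dy": 0, "dz": 0, "ax": 0, "ay": 0, "az": 0, "fingers": 1}, {"dx": 0, "dy": 0, "dz": 0, "ax": 0, "ay": 0, "az": 0, "fingers": 1}, {"dx": 0, "dy": 0, "dz": 0, "ax": 0, "ay": 0, "az": 0, "fingers": 1}, {"dx": 0, "dy": 0, "dz": 0, "ax": 0, "ay": 0, "az": 0, "fingers": 1}, {"dx": 0, "dy": 0, "dz": 0, "ax": 0, "ay": 0, "az": 0, "fingers": 1}], "squeeze": 20}}

```text
time_s: 4.03
ee_pos: [0.4269, 0.213, 0.076]
eef_rot: [[0.051, -0.999, 0.005], [-0.999, -0.051, 0.002], [-0.002, -0.005, -1.0]]
wrist_force: [0.1, -0.0, -0.9]
width: 0.0566
```

```bash
python3 -c "
from h import *
go([.4253,.2122,.0735],-87)
for a in np.arange(.2,.95,.1): print(round(a,2),np.round([.5085-.085*np.cos(a)*.9986,.2165-.085*np.cos(a)*.052,.055+.085*np.sin(a)],4))"
```

```text
t 4.03 pos [0.4269 0.213  0.076 ] yaw -87.1 tilt z [ 0.005  0.002 -1.   ] F [ 0.1 -0.  -0.9] w 0.0566
tool shift cm [0.07 0.17 0.25]
rotvec deg [-0.31  0.09 -0.1 ] shift after turn [0.07 0.17 0.25]
0.2 [0.4253 0.2122 0.0719]
0.3 [0.4274 0.2123 0.0801]
0.4 [0.4303 0.2124 0.0881]
0.5 [0.434  0.2126 0.0958]
0.6 [0.4384 0.2129 0.103 ]
0.7 [0.4436 0.2131 0.1098]
0.8 [0.4494 0.2134 0.116 ]
0.9 [0.4557 0.2138 0.1216]
```

Fingers are slow (~7 cm/s); wait more.

Call:
{"fn": "send_rows", "kwargs": {"motion": [{"dx": 0, "dy": 0.1, "dz": 0.2, "ax": 0, "ay": 0, "az": 0, "fingers": 1}, {"dx": 0, "dy": 0, "dz": 0, "ax": 0, "ay": 0, "az": 0, "fingers": 1}, {"dx": 0, "dy": 0, "dz": 0, "ax": 0, "ay": 0, "az": 0, "fingers": 1}, {"dx": 0, "dy": 0, "dz": 0, "ax": 0, "ay": 0, "az": 0, "fingers": 1}, {"dx": 0, "dy": 0, "dz": 0, "ax": 0, "ay": 0, "az": 0, "fingers": 1}, {"dx": 0, "dy": 0, "dz": 0, "ax": 0, "ay": 0, "az": 0, "fingers": 1}, {"dx": 0, "dy": 0, "dz": 0, "ax": 0, "ay": 0, "az": 0, "fingers": 1}]}}

```text
time_s: 4.62
ee_pos: [0.4266, 0.2134, 0.0747]
eef_rot: [[0.051, -0.999, 0.007], [-0.999, -0.051, 0.003], [-0.002, -0.007, -1.0]]
wrist_force: [0.2, -0.5, 0.1]
width: 0.0195
```

```bash
python3 -c "
from h import *
st()"
```

```text
t 4.62 pos [0.4266 0.2134 0.0747] yaw -87.09 tilt z [ 0.007  0.003 -1.   ] F [ 0.2 -0.5  0.1] w 0.0195
```

Call:
{"fn": "send_rows", "kwargs": {"motion": [{"dx": 0, "dy": -0.2, "dz": -0.8, "ax": 0, "ay": 0, "az": 0, "fingers": 1}, {"dx": 0, "dy": -0.3, "dz": -0.8, "ax": 0, "ay": 0, "az": 0, "fingers": 1}, {"dx": 0, "dy": -0.35, "dz": -0.8, "ax": 0, "ay": 0, "az": 0, "fingers": 1}, {"dx": 0, "dy": -0.4, "dz": -0.75, "ax": 0, "ay": 0, "az": 0, "fingers": 1}, {"dx": 0, "dy": -0.5, "dz": -0.7, "ax": 0, "ay": 0, "az": 0, "fingers": 1}], "squeeze": 25}}

```text
time_s: 5.03
ee_pos: [0.4408, 0.2142, 0.1131]
eef_rot: [[0.053, -0.999, -0.001], [-0.999, -0.053, 0.003], [-0.003, 0.001, -1.0]]
wrist_force: [0.2, 2.8, -11.1]
width: 0.0198
```

```bash
python3 -c "
from h import *
go([.4557,.2138,.1216],-87)
im=robot.capture('scene');crop(im,300,150,430,290,4,'pics/s2.png')"
```

```text
t 5.03 pos [0.4408 0.2142 0.1131] yaw -86.99 tilt z [-0.001  0.003 -1.   ] F [  0.2   2.8 -11.1] w 0.0198
tool shift cm [ 0.11 -1.48 -0.86]
rotvec deg [0.07 0.18 0.01] shift after turn [ 0.12 -1.48 -0.85]
```

View pics/s2.png

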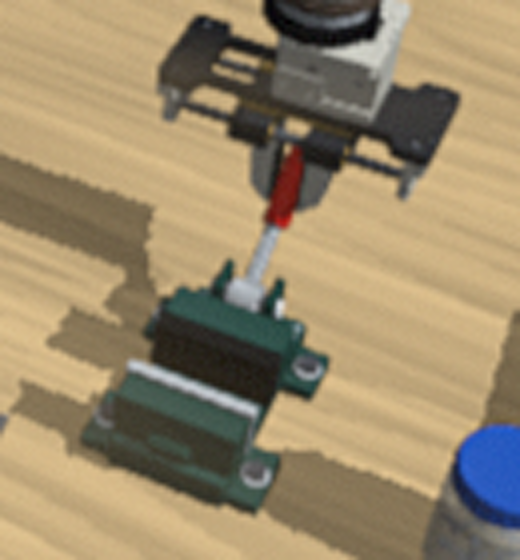

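Lever is following (red grip in the fingers at crop (285,185), lever steeper). Continue to the stop.

Call:
{"fn": "send_rows", "kwargs": {"motion": [{"dx": 0.05, "dy": -0.6, "dz": -0.5, "ax": 0, "ay": 0, "az": 0, "fingers": 1}, {"dx": 0, "dy": -0.6, "dz": -0.5, "ax": 0, "ay": 0, "az": 0, "fingers": 1}, {"dx": 0, "dy": -0.6, "dz": -0.5, "ax": 0, "ay": 0, "az": 0, "fingers": 1}, {"dx": 0, "dy": -0.4, "dz": -0.4, "ax": 0, "ay": 0, "az": 0, "fingers": 1}]}}

```text
time_s: 5.42
ee_pos: [0.4601, 0.2152, 0.1332]
eef_rot: [[0.054, -0.999, -0.009], [-0.999, -0.054, 0.002], [-0.003, 0.009, -1.0]]
wrist_force: [2.7, 3.4, -18.7]
width: 0.0189
```

```bash
python3 -c "
from h import *
go([.4557,.2138,.1216],-87)"
```

```text
t 5.42 pos [0.4601 0.2152 0.1332] yaw -86.92 tilt z [-0.009  0.002 -1.   ] F [  2.7   3.4 -18.7] w 0.0189
tool shift cm [0.12 0.44 1.17]
rotvec deg [0.51 0.14 0.08] shift after turn [0.12 0.45 1.16]
```

Call:
{"fn": "send_rows", "kwargs": {"motion": [{"dx": 0, "dy": 0, "dz": 0, "ax": 0, "ay": 0, "az": 0, "fingers": 1}, {"dx": 0, "dy": 0, "dz": 0, "ax": 0, "ay": 0, "az": 0, "fingers": 1}, {"dx": 0, "dy": 0, "dz": 0, "ax": 0, "ay": 0, "az": 0, "fingers": 0.5}, {"dx": 0, "dy": 0, "dz": 0, "ax": 0, "ay": 0, "az": 0, "fingers": 0.5}, {"dx": 0, "dy": 0, "dz": 0, "ax": 0, "ay": 0, "az": 0, "fingers": 0.5}, {"dx": 0, "dy": 0, "dz": 0, "ax": 0, "ay": 0, "az": 0, "fingers": 0.5}]}}

```text
time_s: 5.92
ee_pos: [0.4657, 0.2147, 0.1368]
eef_rot: [[0.052, -0.999, 0.0], [-0.999, -0.052, 0.002], [-0.002, -0.0, -1.0]]
wrist_force: [0.1, 0.9, -0.2]
width: 0.0415
```

```bash
python3 -c "
from h import *
st()
im=robot.capture('scene');cv2.imwrite('pics/s3f.png',im[:,:,::-1]);crop(im,300,150,430,290,4,'pics/s3.png')
C=cam('scene')
m=mask(im[:, :480],'red');ys,xs=np.nonzero(m);print(xs.mean(),ys.mean())
for a in (.6,.7,.8,.9): print(a,[np.round(proj(C,[.5085-r*np.cos(a)*.9986,.2165-r*np.cos(a)*.052,.055+r*np.sin(a)]),1) for r in (.054,.085,.118)])
"
```

```text
t 5.92 pos [0.4657 0.2147 0.1368] yaw -87.04 tilt z [ 0.     0.002 -1.   ] F [ 0.1  0.9 -0.2] w 0.0415
370.5943396226415 195.4433962264151
0.6 [array([368. , 206.4]), array([371.9, 196.5]), array([376.1, 185.9])]
0.7 [array([367.8, 206.1]), array([371.6, 195.9]), array([375.7, 185. ])]
0.8 [array([367.5, 205.9]), array([371.2, 195.5]), array([375.2, 184.4])]
0.9 [array([367.1, 205.9]), array([370.7, 195.5]), array([374.5, 184.2])]
```

View pics/s3.png

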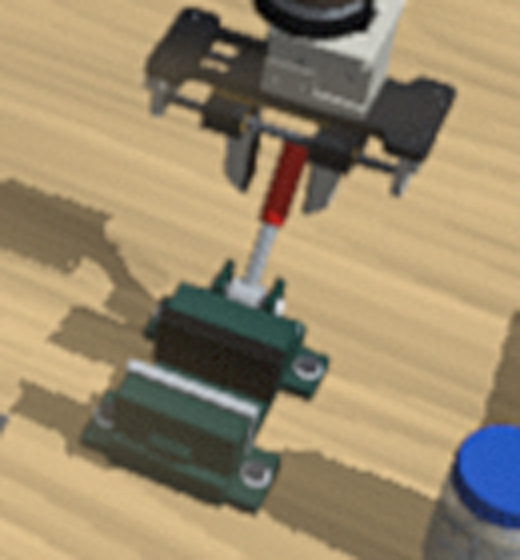

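Call:
{"fn": "send_rows", "kwargs": {"motion": [{"dx": 0, "dy": 0, "dz": -2, "ax": 0, "ay": 0, "az": 0, "fingers": 0.4}, {"dx": 0, "dy": 0, "dz": -3, "ax": 0, "ay": 0, "az": 0, "fingers": 0.4}, {"dx": 0, "dy": 0, "dz": -3, "ax": 0, "ay": 0, "az": 0, "fingers": 0}, {"dx": 3, "dy": 0, "dz": -2, "ax": 0, "ay": 0, "az": 0, "fingers": 0}, {"dx": 3.5, "dy": 0, "dz": 0, "ax": 0, "ay": 0, "az": 0, "fingers": 0}, {"dx": 3.5, "dy": 0, "dz": 0, "ax": 0, "ay": 0, "az": 0, "fingers": 0}, {"dx": 3.5, "dy": 0, "dz": 0, "ax": 0, "ay": 0, "az": 0, "fingers": 0}, {"dx": 3.5, "dy": 0, "dz": 0, "ax": 0, "ay": 0, "az": 0, "fingers": 0}, {"dx": 3.5, "dy": 0, "dz": 0, "ax": 0, "ay": 0, "az": 0, "fingers": 0}, {"dx": 3.5, "dy": 0, "dz": 0, "ax": 0, "ay": 0, "az": 0, "fingers": 0}]}}

```text
time_s: 6.8
ee_pos: [0.4846, -0.0246, 0.2483]
eef_rot: [[0.071, -0.997, 0.018], [-0.998, -0.071, 0.003], [-0.001, -0.018, -1.0]]
wrist_force: [0.0, 0.4, 0.7]
width: 0.0918
```

```bash
python3 -c "
from h import *
go([.549,-.224,.2],-58.7)
im=robot.capture('top');crop(im,180,175,270,270,6,'pics/t3.png')
im2=robot.capture('scene');crop(im2,300,150,430,290,4,'pics/s4.png')
C=cam('top');D=cam('scene')
m=mask(im,'red');m[:,:150]=0;ys,xs=np.nonzero(m);a=(xs.mean(),ys.mean());print(a,ys.min(),ys.max())
m=mask(im2[:, :480],'red');ys,xs=np.nonzero(m);b=(xs.mean(),ys.mean());print(b)
print(tri(C,a,D,b))
for a in (.6,.7,.8,.9): print(a,[np.round(proj(C,[.5085-r*np.cos(a)*.9986,.2165-r*np.cos(a)*.052,.055+r*np.sin(a)]),1) for r in (.054,.085,.118)])
"
```

```text
t 6.8 pos [ 0.4846 -0.0246  0.2483] yaw -85.95 tilt z [ 0.018  0.003 -1.   ] F [0.  0.4 0.7] w 0.0918
tool shift cm [20.35 -4.93  4.89]
rotvec deg [ -1.05  -0.17 -27.25] shift after turn [20.39  4.85  4.83]
(np.float64(201.52380952380952), np.float64(242.0952380952381)) 235 248
(np.float64(371.0416666666667), np.float64(194.8))
(array([0.45388307, 0.21480079, 0.12314313]), np.float64(0.0016417626735801187))
0.6 [array([204. , 239.8]), array([203.5, 247.7]), array([202.9, 256.4])]
0.7 [array([203.7, 238.6]), array([203.1, 245.8]), array([202.3, 253.8])]
0.8 [array([203.5, 237.3]), array([202.6, 243.7]), array([201.7, 250.8])]
0.9 [array([203.2, 235.9]), array([202.2, 241.4]), array([201.1, 247.6])]
```

View pics/t3.png

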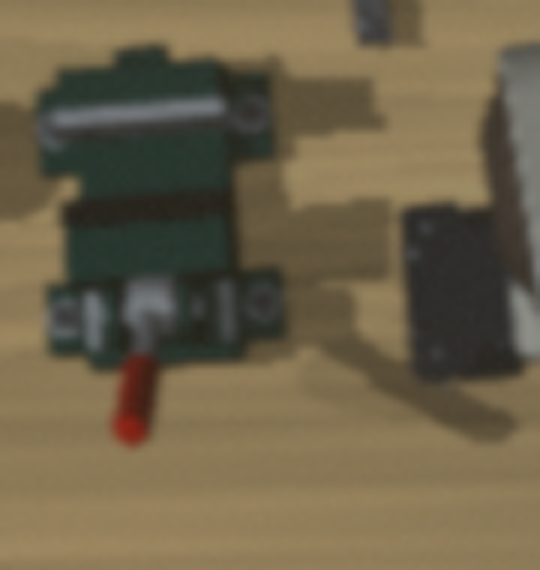

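View pics/s4.png

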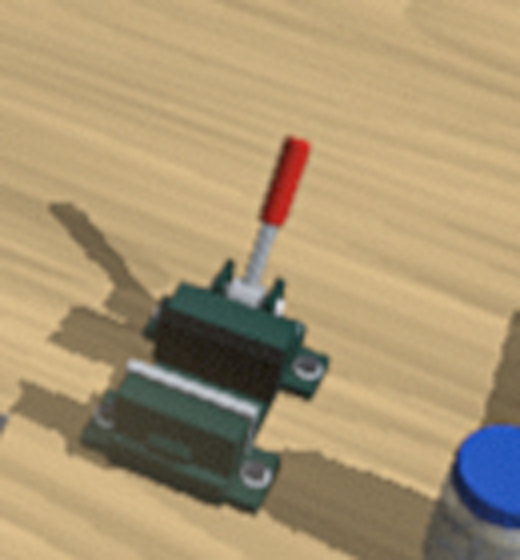

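Call:
{"fn": "send_rows", "kwargs": {"motion": [{"dx": 0, "dy": 0, "dz": 0, "ax": -0.5, "ay": 0, "az": -6.8, "fingers": 0}, {"dx": 0, "dy": 0, "dz": 0, "ax": -0.5, "ay": 0, "az": -6.8, "fingers": 0}, {"dx": 0, "dy": 0, "dz": 0, "ax": 0, "ay": 0, "az": -6.8, "fingers": 0}, {"dx": 0, "dy": 0, "dz": 0, "ax": 0, "ay": 0, "az": -6.8, "fingers": 0}, {"dx": 3.4, "dy": 0.8, "dz": 0.8, "ax": 0, "ay": 0, "az": 0, "fingers": 0}, {"dx": 3.4, "dy": 0.8, "dz": 0.8, "ax": 0, "ay": 0, "az": 0, "fingers": 0}, {"dx": 3.4, "dy": 0.8, "dz": 0.8, "ax": 0, "ay": 0, "az": 0, "fingers": 0}, {"dx": 3.4, "dy": 0.8, "dz": 0.8, "ax": 0, "ay": 0, "az": 0, "fingers": 0}, {"dx": 3.4, "dy": 0.8, "dz": 0.8, "ax": 0, "ay": 0, "az": 0, "fingers": 0}, {"dx": 2, "dy": 0.8, "dz": 0.5, "ax": 0, "ay": 0, "az": 0, "fingers": 0}, {"dx": 0, "dy": 0, "dz": 0, "ax": 0, "ay": 0, "az": 0, "fingers": 0}]}}

```text
time_s: 7.82
ee_pos: [0.5515, -0.2259, 0.209]
eef_rot: [[0.531, -0.847, 0.013], [-0.847, -0.531, -0.013], [0.018, -0.004, -1.0]]
wrist_force: [0.1, 0.4, 0.1]
width: 0.0918
```

```bash
python3 -c "
from h import *
go([.549,-.224,.12],-58.7)
C=cam('wrist');im=robot.capture('wrist');cv2.imwrite('pics/w3.png',im[:,:,::-1])
np.savez('w3.npz',f=C[0],cx=C[1],cy=C[2],R=C[3],t=C[4])
c=np.array([.6068,-.189,.016]);d=np.array([-.8545,-.5195,0])
for s in(-102.5,0,67.5,102.5): print(s,proj(C,c+d*s/1000))
"
```

```text
t 7.82 pos [ 0.5515 -0.2259  0.209 ] yaw -57.91 tilt z [ 0.013 -0.013 -1.   ] F [0.1 0.4 0.1] w 0.0918
tool shift cm [-0.45  0.15  8.89]
rotvec deg [-0.24 -1.04  0.79] shift after turn [-0.29  0.11  8.9 ]
-102.5 [279.66167251   8.60994908]
0 [278.56111496 126.30265569]
67.5 [277.92457572 194.3736307 ]
102.5 [277.61814925 227.1426221 ]
```

View pics/w3.png

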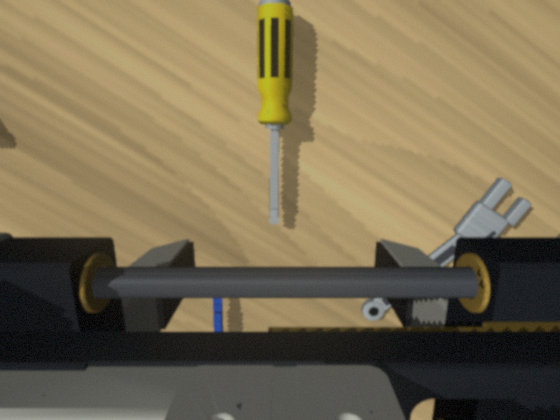

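```bash
python3 -c "
from h import *
z=np.load('w3.npz');C=(float(z['f']),float(z['cx']),float(z['cy']),z['R'],z['t'])
im=cv2.imread('pics/w3.png')[:,:,::-1]
crop(im,240,0,310,230,2.6,'pics/w3c.png')
tip=onz(C,275,221.5,.016);j=onz(C,275,125,.016);b=onz(C,275,4,.02);print(tip,j,b,np.linalg.norm(tip-j),np.linalg.norm(tip-b)); d=tip-b;print(np.degrees(np.arctan2(d[1],d[0])))
m=mask(im[:130],'yellow')
for r in (12,40,70,95,112):
  x=np.nonzero(m[r])[0];print(r,x.min(),x.max())
hs=cv2.cvtColor(im.copy(),cv2.COLOR_RGB2GRAY)
for r in (140,160,180,200,215,218,220,222,224): print(r,hs[r,264:288])
"
```

```text
[ 0.52300123 -0.23668507  0.016     ] [ 0.60600403 -0.18541989  0.016     ] [ 0.69421899 -0.13098285  0.02      ] 0.09755810258995404 0.20125724711843704
-148.31066698406391
12 257 288
40 257 284
70 258 283
95 261 283
112 259 286
140 [160 163 164 162 165 159 156 150 152 153 154 151 149 145 140 143 152 151
 135 122 114 114 112 112]
160 [159 160 161 165 162 160 156 153 153 154 152 149 150 144 146 154 146 141
 131 119 108 109 106 107]
180 [148 147 146 148 141 138 146 150 150 150 150 150 147 139 137 146 149 136
 121 109 107 104 106 108]
200 [153 154 154 153 148 143 146 149 150 150 148 148 148 137 133 140 141 134
 117 104  96  98  99  99]
215 [143 147 146 151 147 146 151 154 156 156 153 153 147 140 133 142 147 146
 133 116 104 102 101 100]
218 [140 141 141 144 144 149 152 152 154 155 155 152 155 153 152 153 153 150
 142 125 109 104 101 100]
220 [142 143 142 142 148 150 156 156 154 154 155 155 155 156 156 156 155 154
 142 125 108 107 102 100]
222 [143 142 142 142 144 148 149 153 153 154 152 152 153 151 155 156 156 157
 150 133 124 109 103 104]
224 [140 144 142 141 141 142 147 145 145 145 145 145 148 148 151 152 154 155
 148 132 119 108 108 101]
```

View pics/w3c.png

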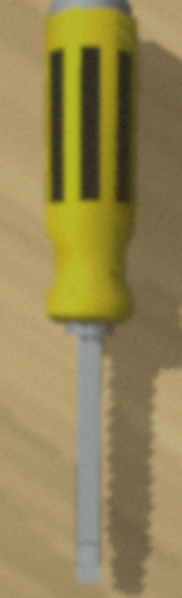

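```bash
python3 -c "
from h import *
z=np.load('w3.npz');C=(float(z['f']),float(z['cx']),float(z['cy']),z['R'],z['t'])
tip=onz(C,274.2,224,.016);a=onz(C,274.4,140,.016);d=(tip-a);d/=np.linalg.norm(d);y=np.degrees(np.arctan2(d[1],d[0]));print(tip,y)
d=np.array([np.cos(np.radians(-148.5)),np.sin(np.radians(-148.5)),0])
p=tip-.035*d;print('pinch',p,'butt',tip-.205*d)
go([p[0],p[1],.10],-58.5)
"
```

```text
[ 0.52024781 -0.23740297  0.016     ] -148.4636273278001
pinch [ 0.55009022 -0.21911552  0.016     ] butt [ 0.69503905 -0.13029076  0.016     ]
t 7.87 pos [ 0.5515 -0.2237  0.2094] yaw -57.84 tilt z [ 0.013 -0.012 -1.   ] F [ 0.3 -1.8  0.1] w 0.0916
tool shift cm [-0.65 -0.07 10.93]
rotvec deg [-0.28 -0.99  0.66] shift after turn [-0.46 -0.12 10.94]
```

Call:
{"fn": "send_rows", "kwargs": {"motion": [{"dx": -0.4, "dy": 0, "dz": 2, "ax": -0.3, "ay": -1, "az": 0.6, "fingers": 0}, {"dx": 0, "dy": 0, "dz": 3, "ax": 0, "ay": 0, "az": 0, "fingers": 0}, {"dx": 0, "dy": 0, "dz": 3, "ax": 0, "ay": 0, "az": 0, "fingers": 0}, {"dx": 0, "dy": 0, "dz": 2, "ax": 0, "ay": 0, "az": 0, "fingers": 0.2}, {"dx": 0, "dy": 0, "dz": 0, "ax": 0, "ay": 0, "az": 0, "fingers": 0.3}, {"dx": 0, "dy": 0, "dz": 0, "ax": 0, "ay": 0, "az": 0, "fingers": 0.3}]}}

```text
time_s: 8.37
ee_pos: [0.5542, -0.2125, 0.1116]
eef_rot: [[0.528, -0.849, 0.008], [-0.849, -0.528, 0.001], [0.004, -0.007, -1.0]]
wrist_force: [0.5, -0.9, 0.2]
width: 0.0762
```

```bash
python3 -c "
from h import *
go([.5501,-.2191,.022],-58.5)
C=cam('wrist');im=robot.capture('wrist');cv2.imwrite('pics/w4.png',im[:,:,::-1])
np.savez('w4.npz',f=C[0],cx=C[1],cy=C[2],R=C[3],t=C[4])
d=np.array([np.cos(np.radians(-148.5)),np.sin(np.radians(-148.5)),0])
p=np.array([.5501,-.2191,.016])
for s in (-60,0,35): print(proj(C,p+d*s/1000))
"
```

```text
t 8.37 pos [ 0.5542 -0.2125  0.1116] yaw -58.13 tilt z [ 0.008  0.001 -1.   ] F [ 0.5 -0.9  0.2] w 0.0762
tool shift cm [0.32 0.76 8.96]
rotvec deg [-0.42 -0.2   0.37] shift after turn [0.35 0.69 8.96]
[288.88856646 146.36395199]
[288.09215678 228.49761248]
[287.66916222 272.12100423]
```

View pics/w4.png

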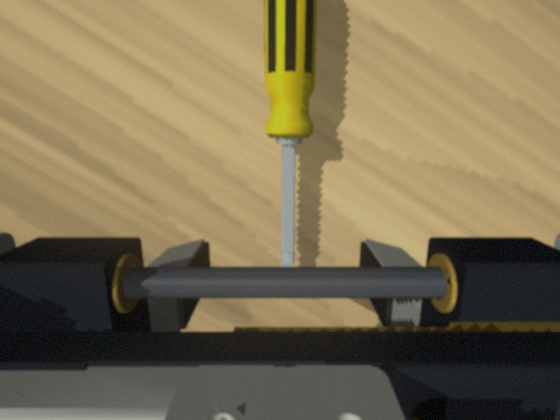

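Call:
{"fn": "send_rows", "kwargs": {"motion": [{"dx": 0.35, "dy": 0.7, "dz": 1.5, "ax": -0.4, "ay": -0.2, "az": 0.4, "fingers": 0.3}, {"dx": 0, "dy": 0, "dz": 2, "ax": 0, "ay": 0, "az": 0, "fingers": 0.3}, {"dx": 0, "dy": 0, "dz": 2, "ax": 0, "ay": 0, "az": 0, "fingers": 0.3}, {"dx": 0, "dy": 0, "dz": 1, "ax": 0, "ay": 0, "az": 0, "fingers": 0.4}, {"dx": 0, "dy": 0, "dz": 0, "ax": 0, "ay": 0, "az": 0, "fingers": 0.4}]}}

```text
time_s: 8.83
ee_pos: [0.5555, -0.2211, 0.0511]
eef_rot: [[0.522, -0.853, 0.012], [-0.853, -0.522, -0.006], [0.012, -0.007, -1.0]]
wrist_force: [0.4, -0.2, 0.2]
width: 0.0566
```

```bash
python3 -c "
from h import *
go([.5501,-.2191,.022],-58.5)"
```

```text
t 8.83 pos [ 0.5555 -0.2211  0.0511] yaw -58.53 tilt z [ 0.012 -0.006 -1.   ] F [ 0.4 -0.2  0.2] w 0.0566
tool shift cm [-0.49  0.37  2.91]
rotvec deg [-0.38 -0.66 -0.03] shift after turn [-0.45  0.35  2.91]
```

Call:
{"fn": "send_rows", "kwargs": {"motion": [{"dx": -0.45, "dy": 0.35, "dz": 1, "ax": -0.4, "ay": -0.7, "az": 0, "fingers": 0.5}, {"dx": 0, "dy": 0, "dz": 1, "ax": 0, "ay": 0, "az": 0, "fingers": 0.6}, {"dx": 0, "dy": 0, "dz": 0.6, "ax": 0, "ay": 0, "az": 0, "fingers": 0.6}, {"dx": 0, "dy": 0, "dz": 0, "ax": 0, "ay": 0, "az": 0, "fingers": 0.6}]}}

```text
time_s: 9.17
ee_pos: [0.5513, -0.2202, 0.0253]
eef_rot: [[0.521, -0.853, 0.001], [-0.853, -0.521, -0.001], [0.001, -0.001, -1.0]]
wrist_force: [-0.5, 0.5, -0.4]
width: 0.0378
```

```bash
python3 -c "
from h import *
go([.5501,-.2191,.022],-58.5)"
```

```text
t 9.17 pos [ 0.5513 -0.2202  0.0253] yaw -58.58 tilt z [ 0.001 -0.001 -1.   ] F [-0.5  0.5 -0.4] w 0.0378
tool shift cm [-0.16  0.04  0.32]
rotvec deg [-0.03 -0.07 -0.08] shift after turn [-0.16  0.04  0.33]
```

Call:
{"fn": "send_rows", "kwargs": {"motion": [{"dx": -0.15, "dy": 0, "dz": 0.3, "ax": 0, "ay": 0, "az": 0, "fingers": 1}, {"dx": 0, "dy": 0, "dz": 0, "ax": 0, "ay": 0, "az": 0, "fingers": 1}, {"dx": 0, "dy": 0, "dz": 0, "ax": 0, "ay": 0, "az": 0, "fingers": 1}, {"dx": 0, "dy": 0, "dz": 0, "ax": 0, "ay": 0, "az": 0, "fingers": 1}, {"dx": 0, "dy": 0, "dz": 0, "ax": 0, "ay": 0, "az": 0, "fingers": 1}, {"dx": 0, "dy": 0, "dz": 0, "ax": 0, "ay": 0, "az": 0, "fingers": 1}, {"dx": 0, "dy": 0, "dz": 0, "ax": 0, "ay": 0, "az": 0, "fingers": 1}], "squeeze": 12}}

```text
time_s: 9.75
ee_pos: [0.5512, -0.2185, 0.023]
eef_rot: [[0.522, -0.853, 0.002], [-0.853, -0.522, -0.001], [0.002, -0.001, -1.0]]
wrist_force: [0.1, 0.6, -2.1]
width: 0.0088
```

```bash
python3 -c "
from h import *
st()"
```

```text
t 9.75 pos [ 0.5512 -0.2185  0.023 ] yaw -58.54 tilt z [ 0.002 -0.001 -1.   ] F [ 0.1  0.6 -2.1] w 0.0088
```

Call:
{"fn": "send_rows", "kwargs": {"motion": [{"dx": 0, "dy": -0.2, "dz": -1.4, "ax": 0, "ay": 0, "az": 0, "fingers": 1}, {"dx": 0, "dy": -0.3, "dz": -1.4, "ax": 0, "ay": 0, "az": 0, "fingers": 1}, {"dx": 0, "dy": -0.5, "dz": -1.35, "ax": 0, "ay": 0, "az": 0, "fingers": 1}, {"dx": 0, "dy": -0.5, "dz": -1.35, "ax": 0, "ay": 0, "az": 0, "fingers": 1}]}}

```text
time_s: 10.08
ee_pos: [0.5605, -0.2105, 0.0785]
eef_rot: [[0.52, -0.854, -0.005], [-0.854, -0.52, 0.001], [-0.004, 0.004, -1.0]]
wrist_force: [0.0, 1.1, -1.6]
width: 0.0087
```

```bash
cat >> h.py <<'E'
P0=np.array([.5512,-.2185,.023])
d0=np.array([-.8529,-.522,0])
def arc(th):
    t=np.radians(th)
    if th<21.8: return -165+165*np.cos(t)-16*np.sin(t),165*np.sin(t)+16*np.cos(t)-16
    return -170.4+170*np.cos(t)-14*np.sin(t),170*np.sin(t)+14*np.cos(t)-16
def sw(*ths):
    s,R=st(); p=s['ee_pos']-P0; print('u,z rel mm',np.round([p@d0*1000,p[2]*1000],1),'lat',round(1000*p@R[:,0],1))
    for th in ths:
        u,z=arc(th); g=P0+d0*u/1000+[0,0,z/1000]; print(th,'arc',round(u,1),round(z,1),'tool shift',np.round(R.T@(g-s['ee_pos'])*100,2))
E
python3 -c "
from h import *
sw(20,30,40)
im=robot.capture('scene');crop(im,150,100,310,260,4,'pics/s5.png')"
```

```text
t 10.08 pos [ 0.5605 -0.2105  0.0785] yaw -58.63 tilt z [-0.005  0.001 -1.   ] F [ 0.   1.1 -1.6] w 0.0087
u,z rel mm [-12.1  55.5] lat -2.2
20 arc -15.4 55.5 tool shift [ 0.2  -0.33  0.  ]
30 arc -30.2 81.1 tool shift [ 0.19 -1.79 -2.57]
40 arc -49.2 104.0 tool shift [ 0.17 -3.68 -4.86]
```

View pics/s5.png

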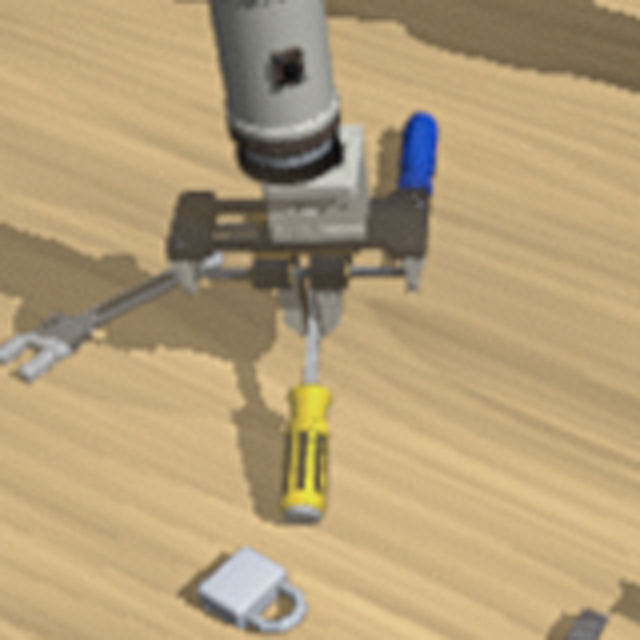

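Call:
{"fn": "send_rows", "kwargs": {"motion": [{"dx": 0.1, "dy": -0.9, "dz": -1.25, "ax": 0, "ay": 0, "az": 0, "fingers": 1}, {"dx": 0.1, "dy": -0.9, "dz": -1.25, "ax": 0, "ay": 0, "az": 0, "fingers": 1}, {"dx": 0, "dy": -0.95, "dz": -1.2, "ax": 0, "ay": 0, "az": 0, "fingers": 1}, {"dx": 0, "dy": -1, "dz": -1.15, "ax": 0, "ay": 0, "az": 0, "fingers": 1}]}}

```text
time_s: 10.47
ee_pos: [0.5944, -0.1935, 0.1326]
eef_rot: [[0.519, -0.855, -0.004], [-0.855, -0.519, -0.001], [-0.001, 0.004, -1.0]]
wrist_force: [0.4, 0.4, -3.1]
width: 0.0088
```

```bash
python3 -c "
from h import *
sw(40,50,60)"
```

```text
t 10.47 pos [ 0.5944 -0.1935  0.1326] yaw -58.72 tilt z [-0.004 -0.001 -1.   ] F [ 0.4  0.4 -3.1] w 0.0088
u,z rel mm [-49.9 109.6] lat 0.9
40 arc -49.2 104.0 tool shift [-0.12  0.07  0.56]
50 arc -71.9 123.2 tool shift [-0.13 -2.19 -1.37]
60 arc -97.5 138.2 tool shift [-0.14 -4.75 -2.88]
```

Call:
{"fn": "send_rows", "kwargs": {"motion": [{"dx": -0.1, "dy": -1.1, "dz": -0.3, "ax": 0, "ay": 0, "az": 0, "fingers": 1}, {"dx": 0, "dy": -1.1, "dz": -0.7, "ax": 0, "ay": 0, "az": 0, "fingers": 1}, {"dx": 0, "dy": 0, "dz": 0, "ax": 0, "ay": 0, "az": 0, "fingers": 1}]}}

```text
time_s: 10.72
ee_pos: [0.6165, -0.1792, 0.1466]
eef_rot: [[0.52, -0.854, 0.002], [-0.854, -0.52, -0.002], [0.003, -0.0, -1.0]]
wrist_force: [1.2, 1.2, -1.5]
width: 0.0087
```

```bash
python3 -c "
from h import *
sw(50,60,70)
im=robot.capture('scene');crop(im,150,100,310,260,4,'pics/s6.png')"
```

```text
t 10.72 pos [ 0.6165 -0.1792  0.1466] yaw -58.65 tilt z [ 0.002 -0.002 -1.   ] F [ 1.2  1.2 -1.5] w 0.0087
u,z rel mm [-76.2 123.6] lat 0.8
50 arc -71.9 123.2 tool shift [-0.06  0.44  0.03]
60 arc -97.5 138.2 tool shift [-0.06 -2.13 -1.47]
70 arc -125.4 148.5 tool shift [-0.07 -4.92 -2.5 ]
```

View pics/s6.png

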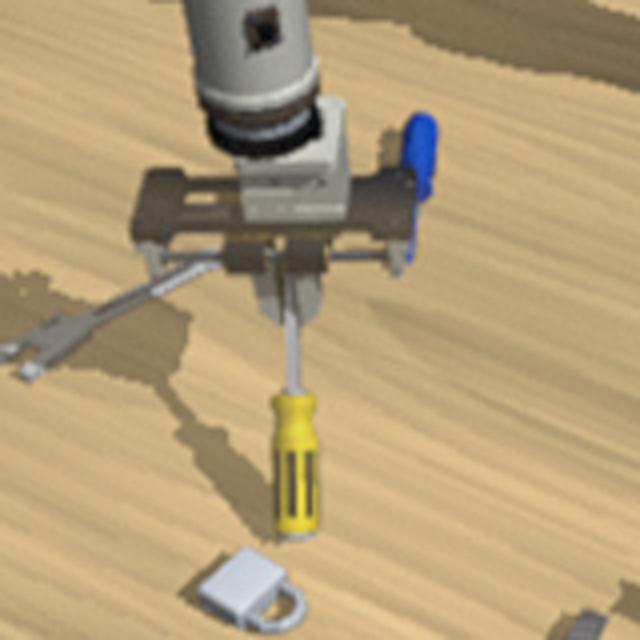

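Call:
{"fn": "send_rows", "kwargs": {"motion": [{"dx": 0, "dy": -1.0, "dz": -0.75, "ax": 0, "ay": 0, "az": 0, "fingers": 1}, {"dx": 0, "dy": -1.1, "dz": -0.65, "ax": 0, "ay": 0, "az": 0, "fingers": 1}, {"dx": 0, "dy": -1.2, "dz": -0.5, "ax": 0, "ay": 0, "az": 0, "fingers": 1}, {"dx": 0, "dy": -1.2, "dz": -0.45, "ax": 0, "ay": 0, "az": 0, "fingers": 1}, {"dx": 0, "dy": 0, "dz": 0, "ax": 0, "ay": 0, "az": 0, "fingers": 1}]}}

```text
time_s: 11.18
ee_pos: [0.6525, -0.1563, 0.1671]
eef_rot: [[0.518, -0.856, -0.008], [-0.856, -0.518, -0.002], [-0.003, 0.008, -1.0]]
wrist_force: [0.7, 1.7, -2.2]
width: 0.0089
```

```bash
python3 -c "
from h import *
sw(70,80,90)
im=robot.capture('scene');crop(im,150,100,310,260,4,'pics/s7.png')"
```

```text
t 11.18 pos [ 0.6525 -0.1563  0.1671] yaw -58.83 tilt z [-0.008 -0.002 -1.   ] F [ 0.7  1.7 -2.2] w 0.0089
u,z rel mm [-118.9  144.1] lat -1.2
70 arc -125.4 148.5 tool shift [ 0.01 -0.65 -0.45]
80 arc -154.7 153.8 tool shift [-0.01 -3.57 -1.01]
90 arc -184.4 154.0 tool shift [-0.02 -6.54 -1.05]
```

View pics/s7.png

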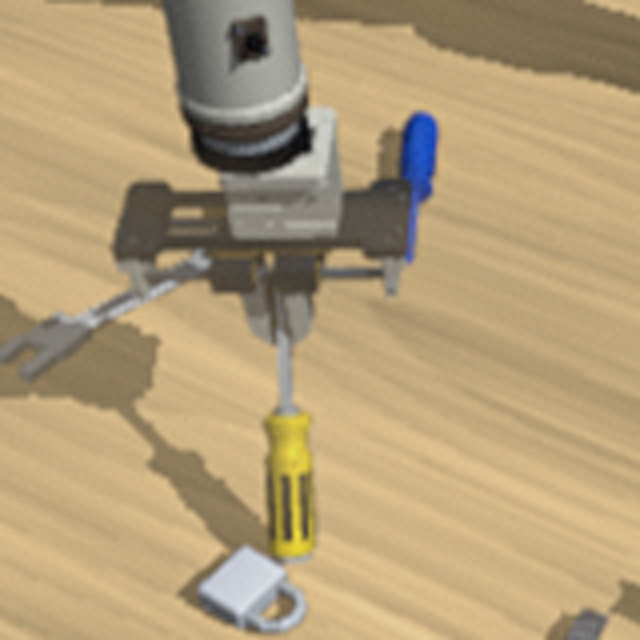

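```bash
python3 -c "
from h import *
C=cam('scene')
b=onz(C,150+293/4,100+560/4,0.0);print('butt lower edge approx',b)
for q in((303,521),(297,541)): print(onz(C,150+q[0]/4,100+q[1]/4,0))
for q in((200,595),(240,625),(290,580),(300,600)): print('padlock',onz(C,150+q[0]/4,100+q[1]/4,0.01))
im=robot.capture('top');crop(im,250,120,370,240,5,'pics/t7.png')
"
```

```text
butt lower edge approx [ 0.72273087 -0.11717687  0.        ]
[ 0.68858373 -0.13404061  0.        ]
[ 0.70661307 -0.12585475  0.        ]
padlock [ 0.78862942 -0.14795509  0.01      ]
padlock [ 0.79506292 -0.1065483   0.01      ]
padlock [ 0.74483037 -0.10138178  0.01      ]
padlock [ 0.75572909 -0.08409183  0.01      ]
```

View pics/t7.png

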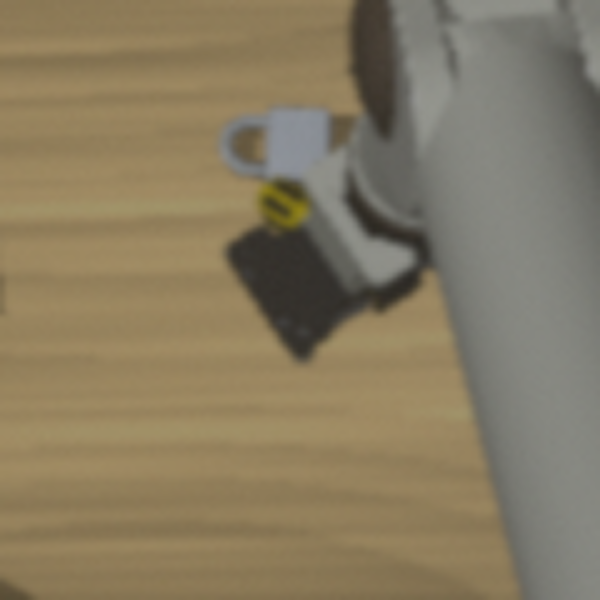

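Call:
{"fn": "send_rows", "kwargs": {"motion": [{"dx": 0, "dy": 0, "dz": 0, "ax": 0, "ay": 0, "az": 0, "fingers": 1}, {"dx": 0, "dy": -1.0, "dz": -0.3, "ax": 0, "ay": 0, "az": 0, "fingers": 1}, {"dx": 0, "dy": -1.0, "dz": -0.3, "ax": 0, "ay": 0, "az": 0, "fingers": 1}, {"dx": 0, "dy": -1.2, "dz": -0.3, "ax": 0, "ay": 0, "az": 0, "fingers": 1}, {"dx": 0, "dy": -1.2, "dz": -0.25, "ax": 0, "ay": 0, "az": 0, "fingers": 1}, {"dx": 0, "dy": 0, "dz": 0, "ax": 0, "ay": 0, "az": 0, "fingers": 1}], "squeeze": 5}}

```text
time_s: 11.78
ee_pos: [0.688, -0.1373, 0.1773]
eef_rot: [[0.512, -0.859, -0.016], [-0.859, -0.512, -0.005], [-0.004, 0.016, -1.0]]
wrist_force: [0.5, 1.9, -1.8]
width: 0.0093
```

```bash
python3 -c "
from h import *
sw(80,90)
im=robot.capture('scene');crop(im,150,100,310,260,4,'pics/s8.png')"
```

```text
t 11.78 pos [ 0.688  -0.1373  0.1773] yaw -59.21 tilt z [-0.016 -0.005 -1.   ] F [ 0.5  1.9 -1.8] w 0.0093
u,z rel mm [-159.   154.3] lat -0.4
80 arc -154.7 153.8 tool shift [-0.21  0.44  0.05]
90 arc -184.4 154.0 tool shift [-0.25 -2.53 -0.01]
```

View pics/s8.png

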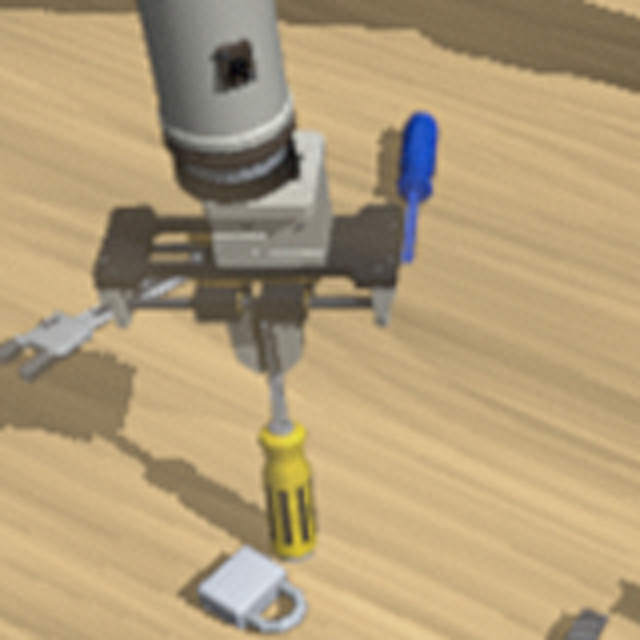

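Call:
{"fn": "send_rows", "kwargs": {"motion": [{"dx": -0.1, "dy": -1.1, "dz": -0.1, "ax": -0.5, "ay": -0.5, "az": 0, "fingers": 1}, {"dx": -0.1, "dy": -1.1, "dz": -0.05, "ax": -0.4, "ay": -0.5, "az": 0, "fingers": 1}, {"dx": 0, "dy": -1.0, "dz": 0, "ax": 0, "ay": 0, "az": 0, "fingers": 1}, {"dx": 0, "dy": 0, "dz": 0, "ax": 0, "ay": 0, "az": 0, "fingers": 1}]}}

```text
time_s: 12.17
ee_pos: [0.7143, -0.1225, 0.1786]
eef_rot: [[0.509, -0.86, -0.039], [-0.861, -0.509, -0.001], [-0.019, 0.035, -0.999]]
wrist_force: [-0.1, 0.6, -1.1]
width: 0.0093
```

```bash
python3 -c "
from h import *
sw(90)
C=cam('scene');im=robot.capture('scene');cv2.imwrite('pics/s9f.png',im[:,:,::-1]);crop(im,180,130,280,260,4.5,'pics/s9.png')
p=robot.observe()['ee_pos']
for h in(.006,-.07,-.164):print(np.round((proj(C,p-[0,0,h if h>0 else -h])-[180,130])*4.5))
"
```

```text
t 12.17 pos [ 0.7143 -0.1225  0.1786] yaw -59.41 tilt z [-0.039 -0.001 -0.999] F [-0.1  0.6 -1.1] w 0.0093
u,z rel mm [-189.2  155.6] lat -2.5
90 arc -184.4 154.0 tool shift [-0.32  0.48  0.18]
[161. 291.]
[174. 366.]
[193. 467.]
```

View pics/s9.png

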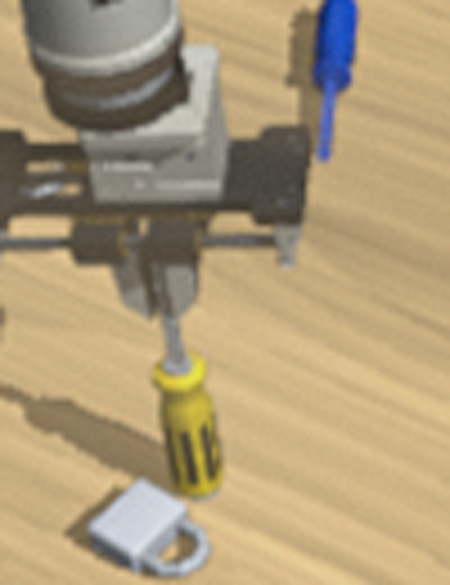

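```bash
python3 -c "
from h import *
C=cam('scene')
print(onz(C,180+201/4.5,130+484/4.5,0), onz(C,180+178/4.5,130+378/4.5,.105))
go([.72,-.1185,.178],-59)"
```

```text
[ 7.13116876e-01 -1.19336112e-01 -1.11022302e-16] [ 0.71781011 -0.11796394  0.105     ]
t 12.22 pos [ 0.7135 -0.1234  0.1785] yaw -59.44 tilt z [-0.04  -0.002 -0.999] F [ 1.  -0.1  0.4] w 0.0091
tool shift cm [-0.1  -0.81  0.03]
rotvec deg [ 2.04  1.07 -0.42] shift after turn [-0.09 -0.81  0.05]
```

Call:
{"fn": "send_rows", "kwargs": {"motion": [{"dx": 0, "dy": 0, "dz": 0, "ax": 1, "ay": 0.5, "az": 0, "fingers": 1}, {"dx": 0, "dy": 0, "dz": 0, "ax": 1, "ay": 0.5, "az": 0, "fingers": 1}, {"dx": 0, "dy": -0.1, "dz": 0.2, "ax": 0, "ay": 0, "az": 0, "fingers": 1}, {"dx": 0, "dy": 0, "dz": 0.2, "ax": 0, "ay": 0, "az": 0, "fingers": 1}, {"dx": 0, "dy": 0, "dz": 0.2, "ax": 0, "ay": 0, "az": 0, "fingers": 1}]}}

```text
time_s: 12.63
ee_pos: [0.7151, -0.1236, 0.1771]
eef_rot: [[0.508, -0.862, 0.006], [-0.862, -0.508, 0.0], [0.003, -0.005, -1.0]]
wrist_force: [-0.7, 0.8, 7.0]
width: 0.0097
```

```bash
python3 -c "
from h import *
go([.72,-.1185,.178],-59)
im=robot.capture('scene');crop(im,180,130,280,260,4.5,'pics/s10.png')
im=robot.capture('wrist');cv2.imwrite('pics/w10.png',im[:,:,::-1])
st()
"
```

```text
t 12.63 pos [ 0.7151 -0.1236  0.1771] yaw -59.5 tilt z [ 0.006  0.    -1.   ] F [-0.7  0.8  7. ] w 0.0097
tool shift cm [-0.19 -0.68 -0.08]
rotvec deg [-0.29 -0.17 -0.5 ] shift after turn [-0.18 -0.68 -0.09]
t 12.73 pos [ 0.7151 -0.1234  0.1771] yaw -59.5 tilt z [ 0.006  0.    -1.   ] F [-0.1  1.6  5.9] w 0.01
```

View pics/s10.png

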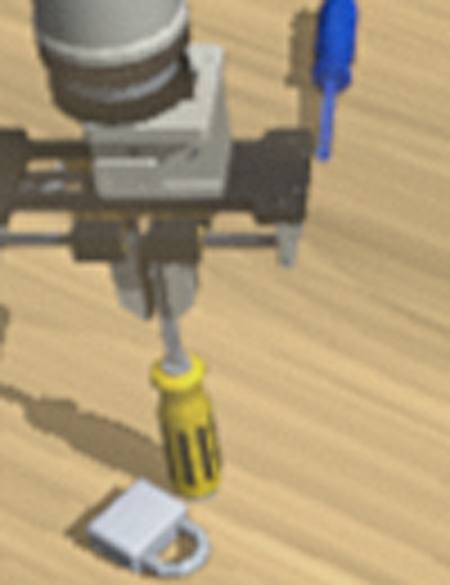

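View pics/w10.png

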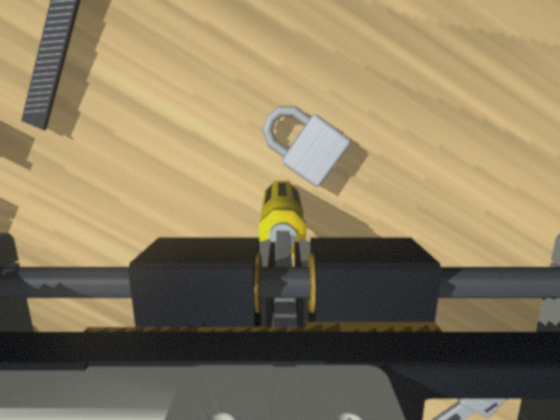

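```bash
python3 -c "
from h import *
C=cam('wrist');D=cam('scene');p=robot.observe()['ee_pos']
d=np.array([-.862,-.508,0])
# predicted outline: butt far edge (cap r14 at z=0; handle r16 at .005), lip far edge (z~.1, r~16)
for nm,r,z in(('butt c',0,0),('butt far',-.014,0),('hand low far',-.016,.006),('lip far',-.016,.1),('lip c',0,.105)):
  q=np.array([p[0],p[1],z])+d*r; print(nm,np.round(proj(C,q),1),np.round((proj(D,q)-[180,130])*4.5))
im=cv2.imread('pics/w10.png')[:,:,::-1];crop(im,230,150,340,260,5,'pics/w10c.png')
"
```

```text
butt c [283.5 196.7] [194. 484.]
butt far [283.5 182.5] [191. 500.]
hand low far [283.5 181.4] [190. 496.]
lip far [283.5 203.6] [171. 397.]
lip c [283.5 228.7] [174. 372.]
```

View pics/w10c.png

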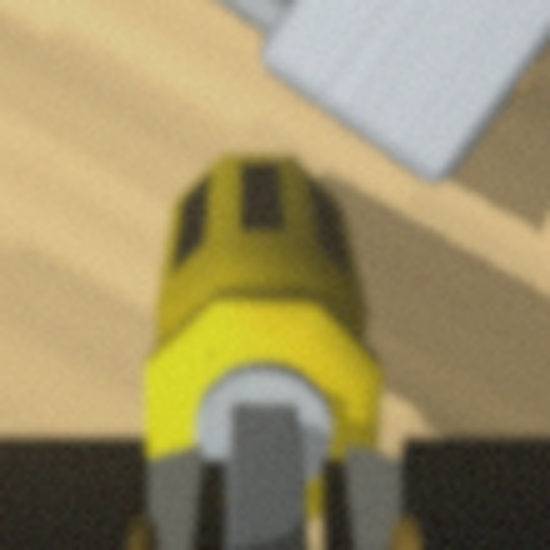

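Call:
{"fn": "send_rows", "kwargs": {"motion": [{"dx": 0, "dy": -0.3, "dz": 0.05, "ax": 0, "ay": 0, "az": 0, "fingers": 1}, {"dx": 0, "dy": 0, "dz": 0.1, "ax": 0, "ay": 0, "az": 0, "fingers": 1}, {"dx": 0, "dy": 0, "dz": 0, "ax": 0, "ay": 0, "az": 0, "fingers": 1}, {"dx": 0, "dy": 0, "dz": 0, "ax": 0, "ay": 0, "az": 0, "fingers": 1}]}}

```text
time_s: 13.07
ee_pos: [0.7174, -0.1225, 0.1772]
eef_rot: [[0.507, -0.862, 0.007], [-0.862, -0.507, -0.0], [0.004, -0.006, -1.0]]
wrist_force: [-0.2, 1.1, 2.4]
width: 0.0091
```

```bash
python3 -c "
from h import *
s,R=st();C=cam('wrist');p=s['ee_pos']
im=robot.capture('wrist');crop(im,230,150,340,260,5,'pics/w11c.png')
d=np.array([-.862,-.508,0])
for nm,r,z in(('butt far',-.014,0),('hand low far',-.016,.006),('lip far',-.015,.1)):
  q=np.array([p[0],p[1],z])+d*r; print(nm,np.round((proj(C,q)-[230,150])*5,1))
"
```

```text
t 13.07 pos [ 0.7174 -0.1225  0.1772] yaw -59.55 tilt z [ 0.007 -0.    -1.   ] F [-0.2  1.1  2.4] w 0.0091
butt far [266.7 163.1]
hand low far [266.7 157.7]
lip far [266.6 275.8]
```

View pics/w11c.png

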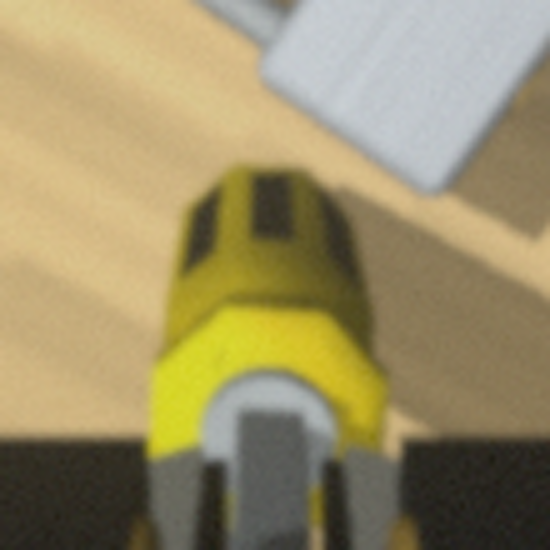

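Call:
{"fn": "send_rows", "kwargs": {"motion": [{"dx": 0, "dy": 0, "dz": 0.15, "ax": 0, "ay": 0, "az": 0, "fingers": 1}, {"dx": 0, "dy": 0, "dz": 0.1, "ax": 0, "ay": 0, "az": 0, "fingers": 1}, {"dx": 0, "dy": 0, "dz": 0.05, "ax": 0, "ay": 0, "az": 0, "fingers": 1}, {"dx": 0, "dy": 0, "dz": 0, "ax": 0, "ay": 0, "az": 0, "fingers": 1}], "squeeze": 35}}

```text
time_s: 13.45
ee_pos: [0.7175, -0.1216, 0.1772]
eef_rot: [[0.507, -0.862, 0.007], [-0.862, -0.507, 0.0], [0.004, -0.007, -1.0]]
wrist_force: [0.0, 0.9, 1.3]
width: 0.0084
```

```bash
python3 -c "
from h import *
s,R=st()"
```

```text
t 13.45 pos [ 0.7175 -0.1216  0.1772] yaw -59.56 tilt z [ 0.007  0.    -1.   ] F [0.  0.9 1.3] w 0.0084
```

Call:
{"fn": "send_rows", "kwargs": {"motion": [{"dx": 0, "dy": 0, "dz": -0.8, "ax": 0, "ay": 0, "az": 0, "fingers": 1}, {"dx": 0, "dy": 0, "dz": -1.5, "ax": 0, "ay": 0, "az": 0, "fingers": 1}, {"dx": 0, "dy": 0, "dz": -2, "ax": 0, "ay": 0, "az": 0, "fingers": 1}, {"dx": 0, "dy": 0, "dz": -2, "ax": 0, "ay": 0, "az": 0, "fingers": 1}, {"dx": 0, "dy": 0, "dz": -2, "ax": 0, "ay": 0, "az": 0, "fingers": 1}, {"dx": 0, "dy": 0, "dz": -1.5, "ax": 0, "ay": 0, "az": 0, "fingers": 1}, {"dx": 0, "dy": 0, "dz": -0.7, "ax": 0, "ay": 0, "az": 0, "fingers": 1}]}}

```text
time_s: 14.03
ee_pos: [0.7123, -0.1242, 0.2817]
eef_rot: [[0.506, -0.863, -0.007], [-0.863, -0.506, 0.0], [-0.004, 0.006, -1.0]]
wrist_force: [0.2, 0.1, -2.3]
width: 0.0086
```

```bash
python3 -c "
from h import *
go([.592,.2225,.278],-42)
im=robot.capture('scene');crop(im,150,60,310,260,3,'pics/s12.png')"
```

```text
t 14.03 pos [ 0.7123 -0.1242  0.2817] yaw -59.61 tilt z [-0.007  0.    -1.   ] F [ 0.2  0.1 -2.3] w 0.0086
tool shift cm [-35.99  -7.17   0.46]
rotvec deg [  0.3    0.26 -17.61] shift after turn [-32.14 -17.72   0.37]
```

View pics/s12.png

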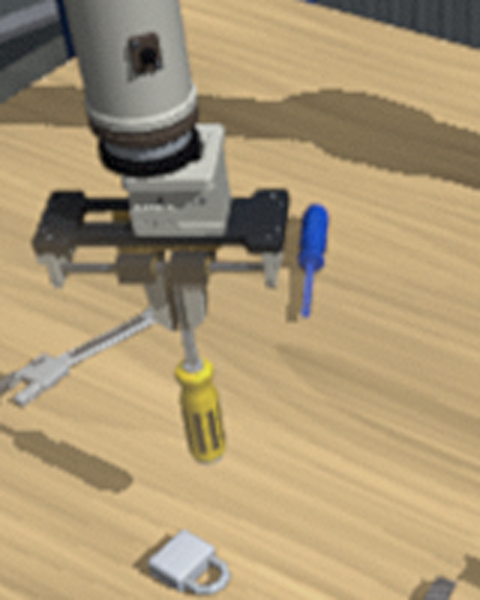

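Call:
{"fn": "send_rows", "kwargs": {"motion": [{"dx": 0, "dy": 0, "dz": 0, "ax": 0, "ay": 0, "az": -5.9, "fingers": 1}, {"dx": 0, "dy": 0, "dz": 0, "ax": 0, "ay": 0, "az": -5.9, "fingers": 1}, {"dx": -1, "dy": -0.5, "dz": 0, "ax": 0, "ay": 0, "az": -5.9, "fingers": 1}, {"dx": -2, "dy": -1, "dz": 0, "ax": 0, "ay": 0, "az": 0, "fingers": 1}, {"dx": -2.7, "dy": -1.5, "dz": 0, "ax": 0, "ay": 0, "az": 0, "fingers": 1}, {"dx": -2.7, "dy": -1.5, "dz": 0, "ax": 0, "ay": 0, "az": 0, "fingers": 1}, {"dx": -2.7, "dy": -1.5, "dz": 0, "ax": 0, "ay": 0, "az": 0, "fingers": 1}, {"dx": -2.7, "dy": -1.5, "dz": 0, "ax": 0, "ay": 0, "az": 0, "fingers": 1}, {"dx": -2.7, "dy": -1.5, "dz": 0, "ax": 0, "ay": 0, "az": 0, "fingers": 1}, {"dx": -2.7, "dy": -1.5, "dz": 0, "ax": 0, "ay": 0, "az": 0, "fingers": 1}, {"dx": -2.7, "dy": -1.5, "dz": 0, "ax": 0, "ay": 0, "az": 0, "fingers": 1}, {"dx": -2.7, "dy": -1.5, "dz": 0, "ax": 0, "ay": 0, "az": 0, "fingers": 1}]}}

```text
time_s: 15.08
ee_pos: [0.6139, 0.1323, 0.2722]
eef_rot: [[0.74, -0.673, -0.016], [-0.673, -0.74, -0.01], [-0.005, 0.018, -1.0]]
wrist_force: [1.5, -0.1, -2.8]
width: 0.0089
```

```bash
python3 -c "
from h import *
go([.592,.2225,.278],-42)"
```

```text
t 15.08 pos [0.6139 0.1323 0.2722] yaw -42.3 tilt z [-0.016 -0.01  -1.   ] F [ 1.5 -0.1 -2.8] w 0.0089
tool shift cm [-7.7  -5.19 -0.64]
rotvec deg [ 1.05  0.27 -0.3 ] shift after turn [-7.67 -5.24 -0.58]
```

Call:
{"fn": "send_rows", "kwargs": {"motion": [{"dx": -2, "dy": -1.3, "dz": -0.2, "ax": 0.3, "ay": 0, "az": -0.2, "fingers": 1}, {"dx": -2, "dy": -1.3, "dz": -0.2, "ax": 0.3, "ay": 0, "az": 0, "fingers": 1}, {"dx": -1.5, "dy": -1.1, "dz": -0.2, "ax": 0.3, "ay": 0, "az": 0, "fingers": 1}, {"dx": -1, "dy": -0.7, "dz": 0, "ax": 0, "ay": 0, "az": 0, "fingers": 1}, {"dx": 0, "dy": 0, "dz": 0, "ax": 0, "ay": 0, "az": 0, "fingers": 1}, {"dx": 0, "dy": 0, "dz": 0, "ax": 0, "ay": 0, "az": 0, "fingers": 1}]}}

```text
time_s: 15.58
ee_pos: [0.5867, 0.2208, 0.2748]
eef_rot: [[0.752, -0.66, -0.012], [-0.66, -0.752, 0.003], [-0.011, 0.006, -1.0]]
wrist_force: [-0.2, -0.7, -2.5]
width: 0.0087
```

```bash
python3 -c "
from h import *
go([.592,.2225,.278],-42)"
```

```text
t 15.58 pos [0.5867 0.2208 0.2748] yaw -41.27 tilt z [-0.012  0.003 -1.   ] F [-0.2 -0.7 -2.5] w 0.0087
tool shift cm [ 0.28 -0.48 -0.33]
rotvec deg [0.34 0.64 0.73] shift after turn [ 0.28 -0.48 -0.32]
```

Call:
{"fn": "send_rows", "kwargs": {"motion": [{"dx": 0.3, "dy": -0.5, "dz": 0, "ax": 0.3, "ay": 0.6, "az": 0.7, "fingers": 1}, {"dx": 0, "dy": 0, "dz": 0, "ax": 0, "ay": 0, "az": 0, "fingers": 1}, {"dx": 0, "dy": 0, "dz": 0, "ax": 0, "ay": 0, "az": 0, "fingers": 1}]}}

```text
time_s: 15.83
ee_pos: [0.5943, 0.2181, 0.2734]
eef_rot: [[0.739, -0.673, -0.001], [-0.673, -0.739, -0.003], [0.002, 0.003, -1.0]]
wrist_force: [0.4, 0.7, -2.0]
width: 0.009
```

```bash
python3 -c "
from h import *
go([.592,.2225,.278],-42)
im=robot.capture('wrist');cv2.imwrite('pics/w13.png',im[:,:,::-1]);
C=cam('wrist'); np.savez('w13.npz',f=C[0],cx=C[1],cy=C[2],R=C[3],t=C[4])
im=robot.capture('scene');crop(im,300,100,430,280,3.3,'pics/s13.png');cv2.imwrite('pics/s13f.png',im[:,:,::-1])
go([.592,.2225,.278],-42)
"
```

```text
t 15.83 pos [0.5943 0.2181 0.2734] yaw -42.32 tilt z [-0.001 -0.003 -1.   ] F [ 0.4  0.7 -2. ] w 0.009
tool shift cm [-0.46 -0.17 -0.46]
rotvec deg [ 0.18 -0.09 -0.32] shift after turn [-0.46 -0.17 -0.46]
t 15.93 pos [0.5944 0.218  0.2735] yaw -42.34 tilt z [-0.001 -0.003 -1.   ] F [-0.1  0.2 -2.8] w 0.0084
tool shift cm [-0.48 -0.17 -0.45]
rotvec deg [ 0.17 -0.09 -0.34] shift after turn [-0.48 -0.18 -0.45]
```

View pics/w13.png

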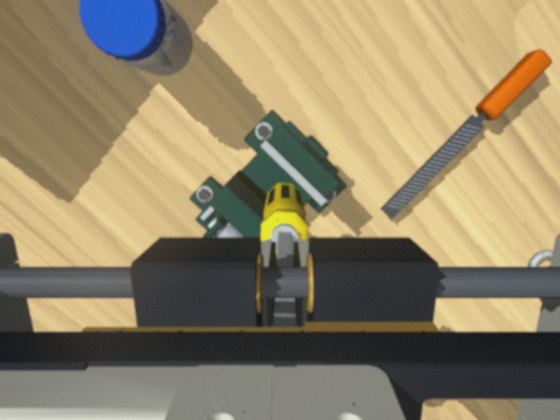

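View pics/s13.png

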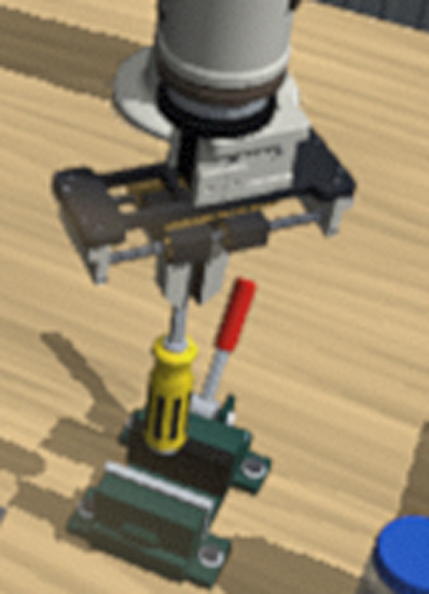

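```bash
python3 -c "
from h import *
im=cv2.imread('pics/w13.png')[:,:,::-1];crop(im,180,100,360,250,4,'pics/w13c.png')"
```

```text
(no output)
```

View pics/w13c.png

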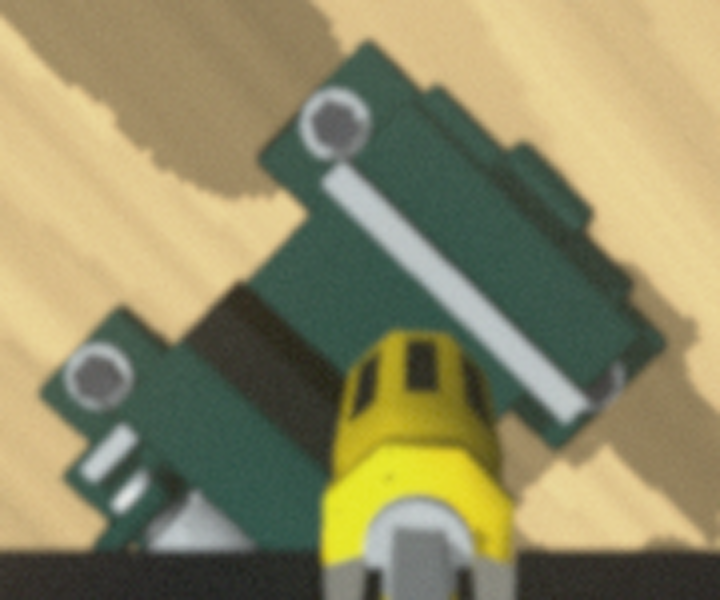

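```bash
python3 -c "
from h import *
z=np.load('w13.npz');C=(float(z['f']),float(z['cx']),float(z['cy']),z['R'],z['t'])
g=lambda x,y:(180+x/4,100+y/4)
a=onz(C,*g(322,183),.068);b=onz(C,*g(567,424),.068);d=a-b
n=np.linalg.norm(d);yaw=np.degrees(np.arctan2(-d[0],d[1]));print(a,b,n,'yaw',yaw,'mid',(a+b)/2)
x=np.array([d[1],-d[0],0])/n; print('bed',(a+b)/2-.020*x)
p1=onz(C,*g(240,285),.068);p2=onz(C,*g(340,385),.068);print('pad face gap',(a-p1)@x,(a-p2)@x)
p=np.array([.5944,.218,.2735]);R=np.array([[.739,-.673,0],[-.673,-.739,0],[0,0,-1.]])
dd=-R[:,1]
h=p[2]-.177
for nm,r,zz in(('hand low far',.016,h+.006),('lip far',.015,h+.1)):
  q=p+dd*r; q[2]=zz; print(nm,(proj(C,q)-[180,100])*4)
"
```

```text
[0.60782282 0.26734611 0.068     ] [0.61268751 0.17706011 0.068     ] 0.09041696547221745 yaw 3.0841651692408463 mid [0.61025516 0.22220311 0.068     ]
bed [0.59028413 0.22112705 0.068     ]
pad face gap 0.03394088040597893 0.03490611225576115
hand low far [413.0223834 319.3064566]
lip far [411.82079003 416.12641318]
```

```bash
python3 -c "
from h import *
z=np.load('w13.npz');C=(float(z['f']),float(z['cx']),float(z['cy']),z['R'],z['t'])
print('cam',ray(C,0,0)[0])
P=lambda q:np.round((proj(C,q)-[180,100])*4)
X=np.array([.9986,.0535,0]);Y=np.array([-.0535,.9986,0])
for o in ([.5885,.2207,0],[.5903,.2211,0]):
  o=np.array(o)
  for nm,x,y,zz in(('face L top',20,45,68),('face R top',20,-45,68),('face L bot',20,42,25),('face R bot',20,-42,25),('padface L top',-20,45,68),('padface R',-20,-45,68),('pad face L low',-20,45,25),('cast end L',52,45,68),('bedL',0,42,25)):
    print(nm,P(o+X*x/1000+Y*y/1000+[0,0,zz/1000]),end=' ')
  print()
"
```

```text
cam [0.63994407 0.26691455 0.41311664]
face L top [319. 190.] face R top [562. 429.] face L bot [337. 187.] face R bot [540. 387.] padface L top [213. 300.] padface R [457. 530.] pad face L low [235. 279.] cast end L [406.  98.] bedL [289. 237.] 
face L top [323. 184.] face R top [567. 424.] face L bot [340. 182.] face R bot [544. 382.] padface L top [217. 295.] padface R [461. 525.] pad face L low [238. 273.] cast end L [411.  91.] bedL [293. 232.]
```

Call:
{"fn": "send_rows", "kwargs": {"motion": [{"dx": -0.65, "dy": -0.2, "dz": 0.3, "ax": 0, "ay": 0, "az": 0, "fingers": 1}, {"dx": 0, "dy": 0, "dz": 0.3, "ax": 0, "ay": 0, "az": 0, "fingers": 1}, {"dx": 0, "dy": 0, "dz": 0, "ax": 0, "ay": 0, "az": 0, "fingers": 1}, {"dx": 0, "dy": 0, "dz": 0, "ax": 0, "ay": 0, "az": 0, "fingers": 1}]}}

```text
time_s: 16.27
ee_pos: [0.5912, 0.2224, 0.2666]
eef_rot: [[0.737, -0.676, -0.001], [-0.676, -0.737, -0.004], [0.002, 0.004, -1.0]]
wrist_force: [0.2, 1.1, -1.5]
width: 0.0087
```

```bash
python3 -c "
from h import *
go([.591,.224,.25],-42)"
```

```text
t 16.27 pos [0.5912 0.2224 0.2666] yaw -42.51 tilt z [-0.001 -0.004 -1.   ] F [ 0.2  1.1 -1.5] w 0.0087
tool shift cm [-0.12 -0.11  1.66]
rotvec deg [ 0.21 -0.09 -0.51] shift after turn [-0.12 -0.11  1.66]
```

Call:
{"fn": "send_rows", "kwargs": {"motion": [{"dx": -0.1, "dy": -0.1, "dz": 0.7, "ax": 0, "ay": 0, "az": -0.3, "fingers": 1}, {"dx": 0, "dy": 0, "dz": 0.7, "ax": 0, "ay": 0, "az": 0, "fingers": 1}, {"dx": 0, "dy": 0, "dz": 0, "ax": 0, "ay": 0, "az": 0, "fingers": 1}]}}

```text
time_s: 16.52
ee_pos: [0.5912, 0.2238, 0.2514]
eef_rot: [[0.741, -0.672, -0.001], [-0.672, -0.741, -0.004], [0.002, 0.003, -1.0]]
wrist_force: [-1.0, -0.8, -2.4]
width: 0.0089
```

```bash
python3 -c "
from h import *
s,R=go([.591,.224,.25],-42) or st()
C=cam('wrist');im=robot.capture('wrist');crop(im,180,100,360,250,4,'pics/w14c.png')
np.savez('w14.npz',f=C[0],cx=C[1],cy=C[2],R=C[3],t=C[4])
"
```

```text
t 16.52 pos [0.5912 0.2238 0.2514] yaw -42.19 tilt z [-0.001 -0.004 -1.   ] F [-1.  -0.8 -2.4] w 0.0089
tool shift cm [-0.03 -0.    0.14]
rotvec deg [ 0.19 -0.12 -0.19] shift after turn [-0.03 -0.    0.14]
t 16.52 pos [0.5912 0.2238 0.2514] yaw -42.19 tilt z [-0.001 -0.004 -1.   ] F [-1.  -0.8 -2.4] w 0.0089
```

View pics/w14c.png

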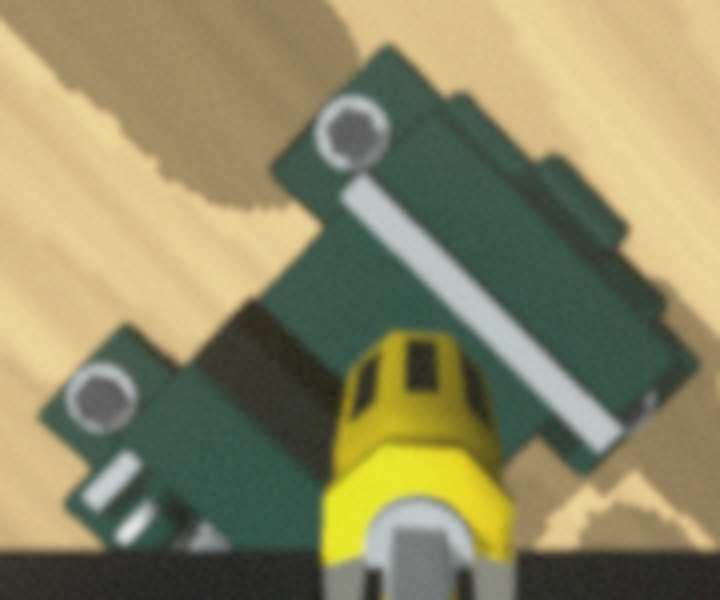

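Call:
{"fn": "send_rows", "kwargs": {"motion": [{"dx": 0.2, "dy": -0.2, "dz": 0, "ax": 0, "ay": 0, "az": 0, "fingers": 1}, {"dx": 0, "dy": 0, "dz": 0.5, "ax": 0, "ay": 0, "az": 0, "fingers": 1}, {"dx": 0, "dy": 0, "dz": 0.7, "ax": 0, "ay": 0, "az": 0, "fingers": 1}, {"dx": 0, "dy": 0, "dz": 0, "ax": 0, "ay": 0, "az": 0, "fingers": 1}]}}

```text
time_s: 16.9
ee_pos: [0.5951, 0.2245, 0.2394]
eef_rot: [[0.741, -0.671, 0.001], [-0.671, -0.741, -0.003], [0.003, 0.001, -1.0]]
wrist_force: [-0.5, -1.0, -2.3]
width: 0.0087
```

```bash
python3 -c "
from h import *
s,R=go([.5935,.224,.204],-42) or st()
C=cam('wrist');im=robot.capture('wrist');crop(im,180,100,360,250,4,'pics/w15c.png')
"
```

```text
t 16.9 pos [0.5951 0.2245 0.2394] yaw -42.18 tilt z [ 0.001 -0.003 -1.   ] F [-0.5 -1.  -2.3] w 0.0087
tool shift cm [-0.09  0.14  3.54]
rotvec deg [ 0.08 -0.15 -0.18] shift after turn [-0.09  0.14  3.54]
t 16.9 pos [0.5951 0.2245 0.2394] yaw -42.18 tilt z [ 0.001 -0.003 -1.   ] F [-0.5 -1.  -2.3] w 0.0087
```

View pics/w15c.png

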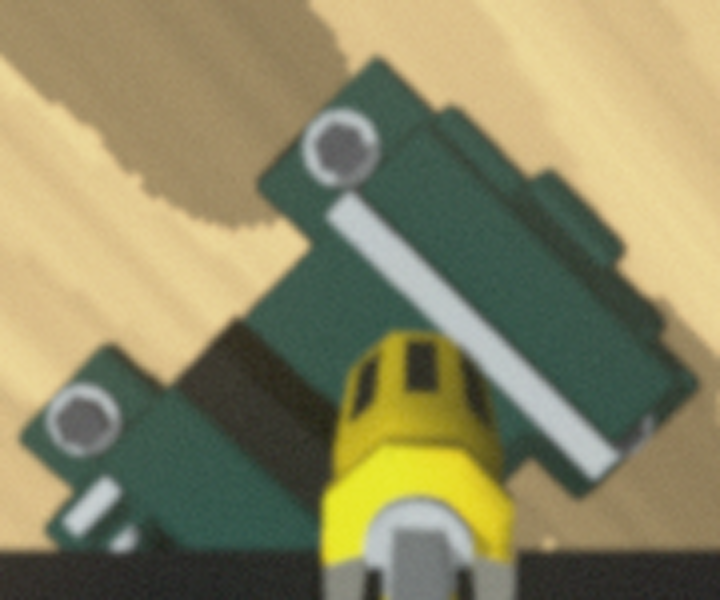

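Call:
{"fn": "send_rows", "kwargs": {"motion": [{"dx": -0.2, "dy": 0.2, "dz": 0, "ax": 0, "ay": 0, "az": 0, "fingers": 1}, {"dx": 0, "dy": 0, "dz": 0, "ax": 0, "ay": 0, "az": 0, "fingers": 1}]}}

```text
time_s: 17.12
ee_pos: [0.5919, 0.2245, 0.2396]
eef_rot: [[0.741, -0.671, 0.001], [-0.671, -0.741, -0.003], [0.002, 0.002, -1.0]]
wrist_force: [-0.2, -0.7, -3.4]
width: 0.009
```

```bash
python3 -c "
from h import *
s,R=go([.5925,.224,.204],-42) or st()
"
```

```text
t 17.12 pos [0.5919 0.2245 0.2396] yaw -42.17 tilt z [ 0.001 -0.003 -1.   ] F [-0.2 -0.7 -3.4] w 0.009
tool shift cm [ 0.07 -0.01  3.56]
rotvec deg [ 0.1  -0.13 -0.17] shift after turn [ 0.08 -0.    3.56]
t 17.12 pos [0.5919 0.2245 0.2396] yaw -42.17 tilt z [ 0.001 -0.003 -1.   ] F [-0.2 -0.7 -3.4] w 0.009
```

Call:
{"fn": "send_rows", "kwargs": {"motion": [{"dx": 0, "dy": 0, "dz": 0.6, "ax": 0, "ay": 0, "az": 0, "fingers": 1}, {"dx": 0, "dy": 0, "dz": 0.7, "ax": 0, "ay": 0, "az": 0, "fingers": 1}, {"dx": 0, "dy": 0, "dz": 0.7, "ax": 0, "ay": 0, "az": 0, "fingers": 1}, {"dx": 0, "dy": 0, "dz": 0, "ax": 0, "ay": 0, "az": 0, "fingers": 1}]}}

```text
time_s: 17.45
ee_pos: [0.5918, 0.2243, 0.2181]
eef_rot: [[0.741, -0.671, 0.001], [-0.671, -0.741, -0.003], [0.003, 0.001, -1.0]]
wrist_force: [-1.2, -0.1, -2.9]
width: 0.0089
```

```bash
python3 -c "
from h import *
s,R=go([.5925,.224,.204],-42) or st()
"
```

```text
t 17.45 pos [0.5918 0.2243 0.2181] yaw -42.17 tilt z [ 0.001 -0.003 -1.   ] F [-1.2 -0.1 -2.9] w 0.0089
tool shift cm [ 0.07 -0.03  1.41]
rotvec deg [ 0.07 -0.18 -0.17] shift after turn [ 0.07 -0.02  1.41]
t 17.45 pos [0.5918 0.2243 0.2181] yaw -42.17 tilt z [ 0.001 -0.003 -1.   ] F [-1.2 -0.1 -2.9] w 0.0089
```

Call:
{"fn": "send_rows", "kwargs": {"motion": [{"dx": 0, "dy": 0, "dz": 0.6, "ax": 0, "ay": 0, "az": 0, "fingers": 1}, {"dx": 0, "dy": 0, "dz": 0.5, "ax": 0, "ay": 0, "az": 0, "fingers": 1}, {"dx": 0, "dy": 0, "dz": 0.3, "ax": 0, "ay": 0, "az": 0, "fingers": 1}, {"dx": 0, "dy": 0, "dz": 0.2, "ax": 0, "ay": 0, "az": 0, "fingers": 1}, {"dx": 0, "dy": 0, "dz": 0.1, "ax": 0, "ay": 0, "az": 0, "fingers": 1}]}}

```text
time_s: 17.87
ee_pos: [0.5932, 0.2254, 0.202]
eef_rot: [[0.741, -0.672, 0.004], [-0.672, -0.741, -0.002], [0.004, -0.002, -1.0]]
wrist_force: [-2.6, -1.6, 4.7]
width: 0.0089
```

```bash
python3 -c "
from h import *
s,R=go([.5925,.224,.202],-42) or st()
C=cam('wrist');im=robot.capture('wrist');crop(im,180,100,360,250,4,'pics/w16c.png')
im=robot.capture('scene');crop(im,300,100,430,280,3.3,'pics/s16.png')
st()
"
```

```text
t 17.87 pos [0.5932 0.2254 0.202 ] yaw -42.18 tilt z [ 0.004 -0.002 -1.   ] F [-2.6 -1.6  4.7] w 0.0089
tool shift cm [0.04 0.14 0.  ]
rotvec deg [-0.1  -0.26 -0.18] shift after turn [0.04 0.14 0.  ]
t 17.87 pos [0.5932 0.2254 0.202 ] yaw -42.18 tilt z [ 0.004 -0.002 -1.   ] F [-2.6 -1.6  4.7] w 0.0089
t 17.97 pos [0.593  0.2253 0.202 ] yaw -42.18 tilt z [ 0.004 -0.002 -1.   ] F [-1.7 -0.4  4.6] w 0.0085
```

View pics/w16c.png

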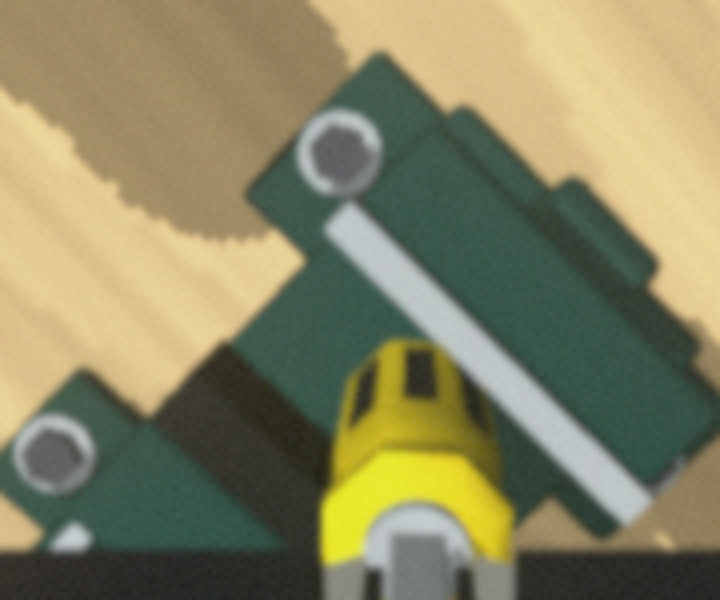

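View pics/s16.png

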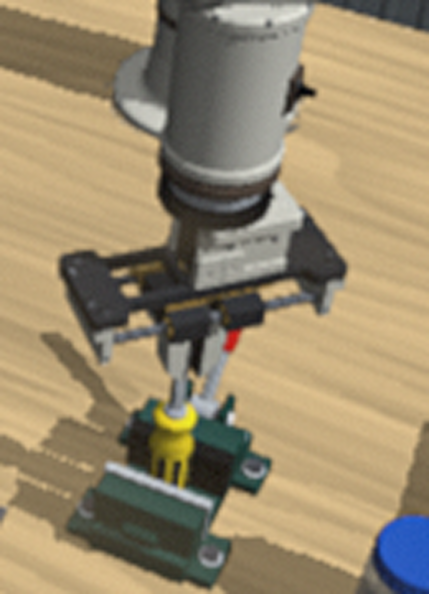

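Call:
{"fn": "send_rows", "kwargs": {"motion": [{"dx": 0, "dy": 0, "dz": 0, "ax": 0, "ay": 0, "az": 0, "fingers": 0.7}, {"dx": 0, "dy": 0, "dz": 0, "ax": 0, "ay": 0, "az": 0, "fingers": 0.5}, {"dx": 0, "dy": 0, "dz": 0, "ax": 0, "ay": 0, "az": 0, "fingers": 0.5}, {"dx": 0, "dy": 0, "dz": 0, "ax": 0, "ay": 0, "az": 0, "fingers": 0.4}, {"dx": 0, "dy": 0, "dz": 0, "ax": 0, "ay": 0, "az": 0, "fingers": 0.3}, {"dx": 0, "dy": 0, "dz": 0, "ax": 0, "ay": 0, "az": 0, "fingers": 0.2}], "squeeze": 10}}

```text
time_s: 18.47
ee_pos: [0.5945, 0.2263, 0.2035]
eef_rot: [[0.741, -0.671, 0.008], [-0.671, -0.741, -0.0], [0.006, -0.005, -1.0]]
wrist_force: [1.7, -0.3, 1.2]
width: 0.0444
```

```bash
python3 -c "
from h import *
st()
im=robot.capture('wrist');cv2.imwrite('pics/w17.png',im[:,:,::-1])
im=robot.capture('scene');crop(im,300,100,430,280,3.3,'pics/s17.png')
"
```

```text
t 18.47 pos [0.5945 0.2263 0.2035] yaw -42.18 tilt z [ 0.008 -0.    -1.   ] F [ 1.7 -0.3  1.2] w 0.0444
```

View pics/w17.png

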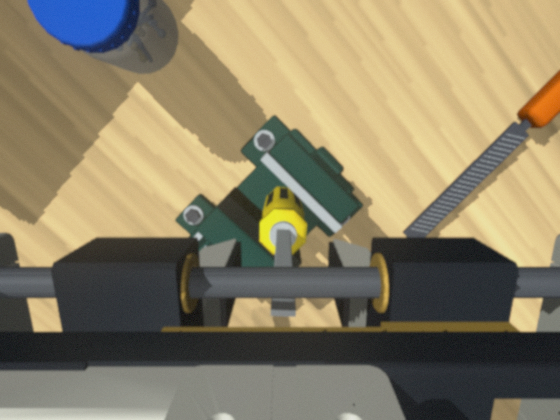

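View pics/s17.png

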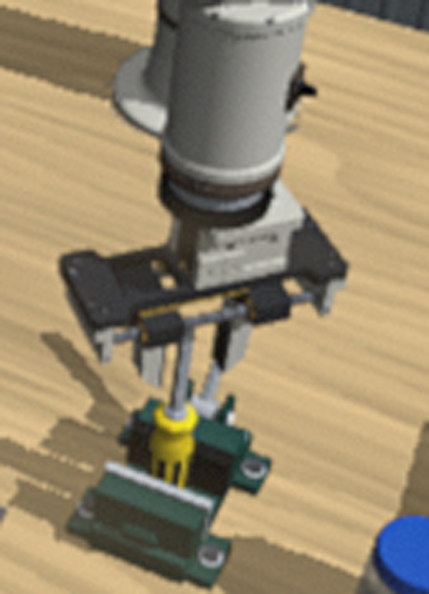

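Call:
{"fn": "send_rows", "kwargs": {"motion": [{"dx": 0, "dy": 0.1, "dz": -0.8, "ax": 0, "ay": 0, "az": 0, "fingers": 0}, {"dx": 0, "dy": 0, "dz": -1.2, "ax": 0, "ay": 0, "az": 0, "fingers": 0}, {"dx": 0, "dy": 0, "dz": -2, "ax": 0, "ay": 0, "az": 0, "fingers": 0}, {"dx": 0, "dy": 0, "dz": -2.5, "ax": 0, "ay": 0, "az": 0, "fingers": 0}, {"dx": 0, "dy": 0, "dz": -3, "ax": 0, "ay": 0, "az": 0, "fingers": 0}, {"dx": 0, "dy": 0, "dz": -3, "ax": 0, "ay": 0, "az": 0, "fingers": 0}, {"dx": 0, "dy": 0, "dz": -1, "ax": 0, "ay": 0, "az": 0, "fingers": 0}]}}

```text
time_s: 19.15
ee_pos: [0.5903, 0.2247, 0.3451]
eef_rot: [[0.742, -0.67, 0.001], [-0.67, -0.742, -0.002], [0.002, 0.0, -1.0]]
wrist_force: [0.6, 1.1, 1.3]
width: 0.0917
```

```bash
python3 -c "
from h import *
go([.447,.2134,.33],-87)
im=robot.capture('scene');crop(im,300,100,430,280,3.3,'pics/s18.png')
"
```

```text
t 19.15 pos [0.5903 0.2247 0.3451] yaw -42.1 tilt z [ 0.001 -0.002 -1.   ] F [0.6 1.1 1.3] w 0.0917
tool shift cm [-9.88 10.45  1.5 ]
rotvec deg [-2.00e-02 -1.20e-01  4.49e+01] shift after turn [ 0.38 14.37  1.51]
```

View pics/s18.png

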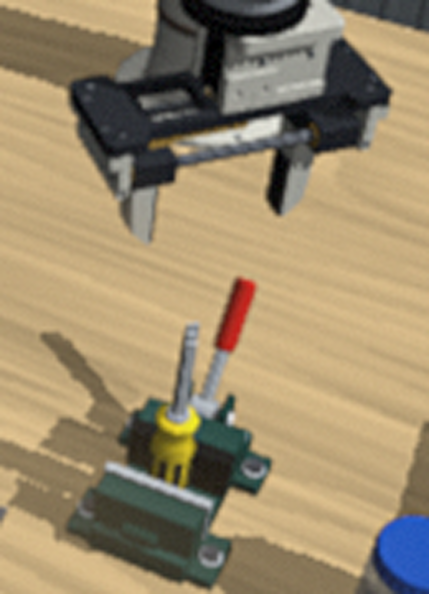

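Call:
{"fn": "send_rows", "kwargs": {"motion": [{"dx": 0, "dy": 0, "dz": 0, "ax": 0, "ay": 0, "az": 6.5, "fingers": 1}, {"dx": 0, "dy": 0, "dz": 0, "ax": 0, "ay": 0, "az": 6.5, "fingers": 1}, {"dx": 0, "dy": 0, "dz": 0, "ax": 0, "ay": 0, "az": 6.5, "fingers": 1}, {"dx": 0, "dy": 0, "dz": 0, "ax": 0, "ay": 0, "az": 6.5, "fingers": 1}, {"dx": 0, "dy": 0, "dz": 0, "ax": 0, "ay": 0, "az": 6.5, "fingers": 1}, {"dx": 0, "dy": 0, "dz": 0, "ax": 0, "ay": 0, "az": 6.5, "fingers": 1}, {"dx": 0, "dy": 0, "dz": 0, "ax": 0, "ay": 0, "az": 6, "fingers": 1}, {"dx": 0, "dy": 3, "dz": 0, "ax": 0, "ay": 0, "az": 0, "fingers": 1}, {"dx": 0, "dy": 3, "dz": 0, "ax": 0, "ay": 0, "az": 0, "fingers": 1}, {"dx": 0, "dy": 3, "dz": 0, "ax": 0, "ay": 0, "az": 0, "fingers": 1}, {"dx": 0, "dy": 3, "dz": 0, "ax": 0, "ay": 0, "az": 0, "fingers": 1}, {"dx": 0, "dy": 1.5, "dz": 0, "ax": 0, "ay": 0, "az": 0, "fingers": 1}]}}

```text
time_s: 20.2
ee_pos: [0.4518, 0.2218, 0.344]
eef_rot: [[0.006, -1.0, 0.002], [-1.0, -0.006, -0.0], [0.0, -0.002, -1.0]]
wrist_force: [0.1, -0.0, 0.8]
width: 0.0161
```

```bash
python3 -c "
from h import *
go([.445,.2134,.19],-87)
im=robot.capture('top');crop(im,170,160,270,260,6,'pics/t19.png')
"
```

```text
t 20.2 pos [0.4518 0.2218 0.344 ] yaw -89.68 tilt z [ 0.002 -0.    -1.   ] F [ 0.1 -0.   0.8] w 0.0161
tool shift cm [ 0.84  0.72 15.4 ]
rotvec deg [-0.13 -0.01 -2.68] shift after turn [ 0.81  0.72 15.4 ]
```

View pics/t19.png

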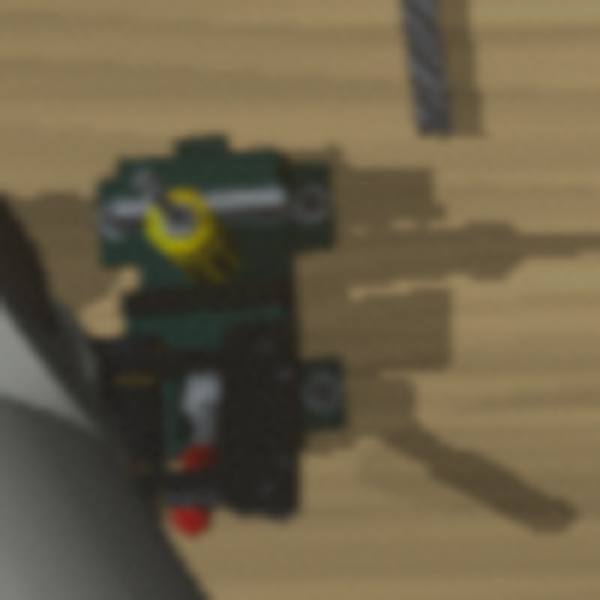

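Call:
{"fn": "send_rows", "kwargs": {"motion": [{"dx": 0.4, "dy": -0.2, "dz": 2, "ax": 0, "ay": 0, "az": -1.4, "fingers": 1}, {"dx": 0.4, "dy": -0.2, "dz": 3, "ax": 0, "ay": 0, "az": -1.3, "fingers": 1}, {"dx": 0, "dy": 0, "dz": 3, "ax": 0, "ay": 0, "az": 0, "fingers": 1}, {"dx": 0, "dy": 0, "dz": 3, "ax": 0, "ay": 0, "az": 0, "fingers": 1}, {"dx": 0, "dy": 0, "dz": 2, "ax": 0, "ay": 0, "az": 0, "fingers": 1}, {"dx": 0, "dy": 0, "dz": 1, "ax": 0, "ay": 0, "az": 0, "fingers": 1}, {"dx": 0, "dy": 0, "dz": 0, "ax": 0, "ay": 0, "az": 0, "fingers": 1}]}}

```text
time_s: 20.83
ee_pos: [0.4542, 0.2142, 0.2021]
eef_rot: [[0.06, -0.998, 0.011], [-0.998, -0.06, -0.002], [0.002, -0.011, -1.0]]
wrist_force: [-0.3, 1.0, -0.1]
width: 0.0009
```

```bash
python3 -c "
from h import *
go([.455,.2137,.175],-87)
im=robot.capture('scene');crop(im,300,100,430,280,3.3,'pics/s20.png')
"
```

```text
t 20.83 pos [0.4542 0.2142 0.2021] yaw -86.56 tilt z [ 0.011 -0.002 -1.   ] F [-0.3  1.  -0.1] w 0.0009
tool shift cm [ 0.05 -0.05  2.71]
rotvec deg [-0.63 -0.13  0.45] shift after turn [ 0.06 -0.08  2.71]
```

View pics/s20.png

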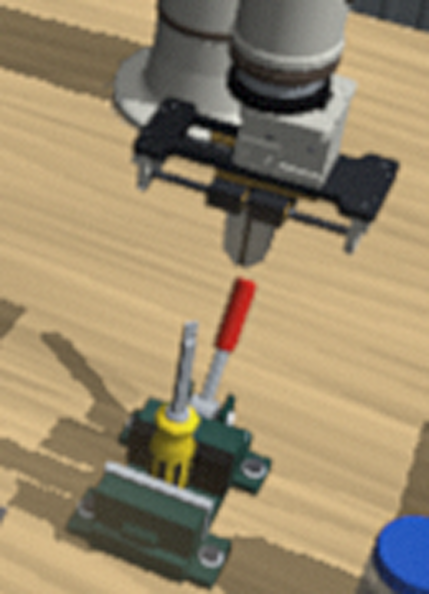

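Call:
{"fn": "send_rows", "kwargs": {"motion": [{"dx": 0, "dy": 0, "dz": 1, "ax": 0, "ay": 0, "az": 0, "fingers": 1}, {"dx": 0, "dy": 0, "dz": 1, "ax": 0, "ay": 0, "az": 0, "fingers": 1}, {"dx": 0, "dy": 0.2, "dz": 0.8, "ax": 0, "ay": 0, "az": 0, "fingers": 1}, {"dx": 0, "dy": 0.5, "dz": 0.8, "ax": 0, "ay": 0, "az": 0, "fingers": 1}, {"dx": 0, "dy": 0.5, "dz": 0.8, "ax": 0, "ay": 0, "az": 0, "fingers": 1}, {"dx": 0, "dy": 0.4, "dz": 0.8, "ax": 0, "ay": 0, "az": 0, "fingers": 1}]}}

```text
time_s: 21.38
ee_pos: [0.4453, 0.2163, 0.1535]
eef_rot: [[0.059, -0.998, 0.027], [-0.998, -0.058, 0.004], [-0.002, -0.027, -1.0]]
wrist_force: [0.4, 0.6, 4.4]
width: 0.0003
```

```bash
python3 -c "
from h import *
go([.425,.2122,.084],-87)
im=robot.capture('scene');crop(im,300,100,430,280,3.3,'pics/s21.png')
"
```

```text
t 21.38 pos [0.4453 0.2163 0.1535] yaw -86.64 tilt z [ 0.027  0.004 -1.   ] F [0.4 0.6 4.4] w 0.0003
tool shift cm [0.31 2.24 6.89]
rotvec deg [-1.53  0.14  0.35] shift after turn [0.31 2.05 6.95]
```

View pics/s21.png

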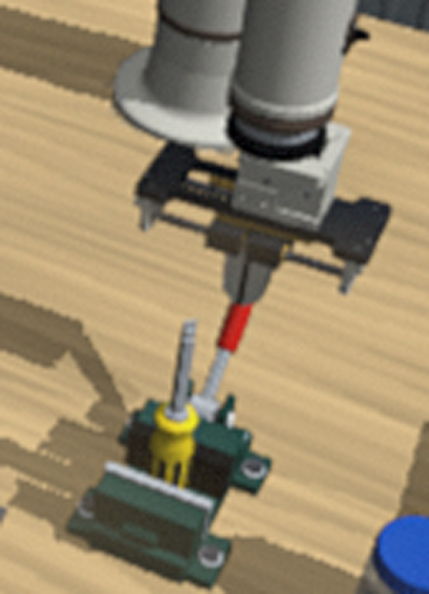

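Call:
{"fn": "send_rows", "kwargs": {"motion": [{"dx": 0.15, "dy": 0.4, "dz": 0.9, "ax": -0.5, "ay": 0, "az": 0, "fingers": 1}, {"dx": 0.15, "dy": 0.4, "dz": 0.9, "ax": -0.5, "ay": 0, "az": 0, "fingers": 1}, {"dx": 0, "dy": 0.4, "dz": 0.9, "ax": -0.5, "ay": 0, "az": 0, "fingers": 1}, {"dx": 0, "dy": 0.3, "dz": 0.9, "ax": 0, "ay": 0, "az": 0, "fingers": 1}, {"dx": 0, "dy": 0.3, "dz": 0.9, "ax": 0, "ay": 0, "az": 0, "fingers": 1}]}}

```text
time_s: 21.85
ee_pos: [0.4257, 0.2137, 0.1062]
eef_rot: [[0.06, -0.998, -0.001], [-0.998, -0.06, 0.003], [-0.003, 0.0, -1.0]]
wrist_force: [-1.4, -0.4, 4.3]
width: 0.0006
```

```bash
python3 -c "
from h import *
go([.425,.2122,.084],-87)
im=robot.capture('scene');crop(im,300,100,430,280,3.3,'pics/s22.png')
"
```

```text
t 21.85 pos [0.4257 0.2137 0.1062] yaw -86.54 tilt z [-0.001  0.003 -1.   ] F [-1.4 -0.4  4.3] w 0.0006
tool shift cm [0.15 0.08 2.22]
rotvec deg [0.02 0.19 0.46] shift after turn [0.15 0.08 2.22]
```

View pics/s22.png

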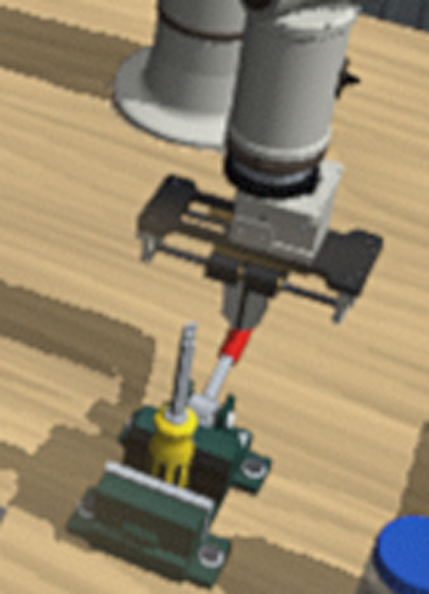

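Upright still; lever nearly down. Push to the stop.

Call:
{"fn": "send_rows", "kwargs": {"motion": [{"dx": 0.15, "dy": 0.1, "dz": 0.8, "ax": 0, "ay": 0, "az": 0, "fingers": 1}, {"dx": 0, "dy": 0, "dz": 0.8, "ax": 0, "ay": 0, "az": 0, "fingers": 1}, {"dx": 0, "dy": 0, "dz": 0.7, "ax": 0, "ay": 0, "az": 0, "fingers": 1}]}}

```text
time_s: 22.15
ee_pos: [0.4223, 0.213, 0.0823]
eef_rot: [[0.062, -0.998, -0.004], [-0.998, -0.062, 0.002], [-0.002, 0.003, -1.0]]
wrist_force: [-24.1, -13.1, 112.6]
width: 0.0002
```

```bash
python3 -c "
from h import *
go([.425,.2122,.084],-87)
"
```

```text
t 22.15 pos [0.4223 0.213  0.0823] yaw -86.43 tilt z [-0.004  0.002 -1.   ] F [-24.1 -13.1 112.6] w 0.0002
tool shift cm [ 0.09 -0.26 -0.17]
rotvec deg [0.2  0.14 0.57] shift after turn [ 0.09 -0.27 -0.17]
```

Call:
{"fn": "send_rows", "kwargs": {"motion": [{"dx": 0, "dy": 0, "dz": -0.5, "ax": 0, "ay": 0, "az": 0, "fingers": 1}, {"dx": 0, "dy": 0, "dz": -0.5, "ax": 0, "ay": 0, "az": 0, "fingers": 1}]}}

```text
time_s: 22.32
ee_pos: [0.4217, 0.2131, 0.0924]
eef_rot: [[0.063, -0.998, -0.005], [-0.998, -0.063, 0.001], [-0.001, 0.005, -1.0]]
wrist_force: [0.2, 1.1, -0.0]
width: 0.0009
```

```bash
python3 -c "
from h import *
st()
"
```

```text
t 22.32 pos [0.4217 0.2131 0.0924] yaw -86.36 tilt z [-0.005  0.001 -1.   ] F [ 0.2  1.1 -0. ] w 0.0009
```

Lever hit its stop; now back off up and away, and look.

Call:
{"fn": "send_rows", "kwargs": {"motion": [{"dx": 0, "dy": 0, "dz": -2, "ax": 0, "ay": 0, "az": 0, "fingers": 1}, {"dx": 0, "dy": 0, "dz": -3, "ax": 0, "ay": 0, "az": 0, "fingers": 1}, {"dx": 0, "dy": 0, "dz": -3, "ax": 0, "ay": 0, "az": 0, "fingers": 1}, {"dx": 0, "dy": 0, "dz": -3, "ax": 0, "ay": 0, "az": 0, "fingers": 1}, {"dx": 3, "dy": 0, "dz": -1, "ax": 0, "ay": 0, "az": 0, "fingers": 1}, {"dx": 3, "dy": 0, "dz": 0, "ax": 0, "ay": 0, "az": 0, "fingers": 1}, {"dx": 3, "dy": 0, "dz": 0, "ax": 0, "ay": 0, "az": 0, "fingers": 1}, {"dx": 3, "dy": 0, "dz": 0, "ax": 0, "ay": 0, "az": 0, "fingers": 1}, {"dx": 3, "dy": 0, "dz": 0, "ax": 0, "ay": 0, "az": 0, "fingers": 1}, {"dx": 3, "dy": 0, "dz": 0, "ax": 0, "ay": 0, "az": 0, "fingers": 1}]}}

```text
time_s: 23.15
ee_pos: [0.4327, 0.0331, 0.2167]
eef_rot: [[0.08, -0.997, -0.008], [-0.997, -0.08, 0.002], [-0.003, 0.008, -1.0]]
wrist_force: [0.8, 0.4, 0.3]
width: 0.0003
```

```bash
python3 -c "
from h import *
st()
T=robot.capture('top');S=robot.capture('scene');ct,cs=cam('top'),cam('scene')
cv2.imwrite('pics/s23f.png',S[:,:,::-1]);cv2.imwrite('pics/t23f.png',T[:,:,::-1])
crop(S,300,110,430,280,3.5,'pics/s23.png');crop(T,170,140,270,280,4.2,'pics/t23.png')
m=mask(T,'red');m[:,:150]=0;ys,xs=np.nonzero(m);a=(xs.mean(),ys.mean())
m=mask(S[:,:480],'red');ys,xs=np.nonzero(m);b=(xs.mean(),ys.mean())
print('grip',a,b,tri(ct,a,cs,b))
for ph in(0,.1,.2): print(ph,proj(ct,[.5085-.086*np.cos(ph),.2165-.0045,.055+.086*np.sin(ph)]),proj(cs,[.5085-.086*np.cos(ph),.2165-.0045,.055+.086*np.sin(ph)]))
"
```

```text
t 23.15 pos [0.4327 0.0331 0.2167] yaw -85.43 tilt z [-0.008  0.002 -1.   ] F [0.8 0.4 0.3] w 0.0003
grip (np.float64(206.1046511627907), np.float64(253.4418604651163)) (np.float64(372.24675324675326), np.float64(203.76623376623377)) (array([0.42348364, 0.21240333, 0.06065277]), np.float64(0.0021835043552712002))
0 [206.18044138 254.00894788] [371.61727234 204.86172957]
0.1 [205.76033616 253.69315086] [371.94834372 202.88744851]
0.2 [205.33973508 253.09692157] [372.16313366 201.08943576]
```

View pics/s23.png

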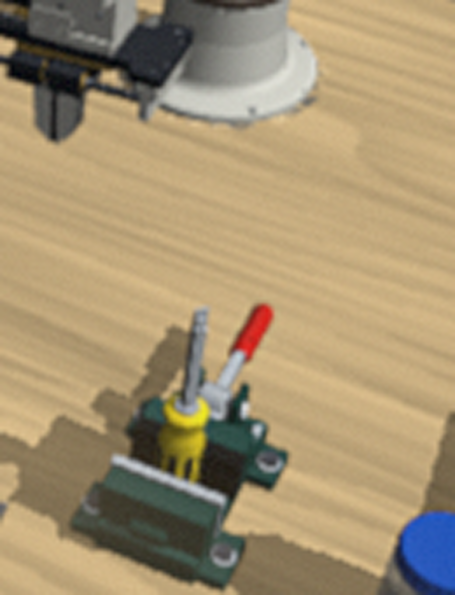

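View pics/t23.png

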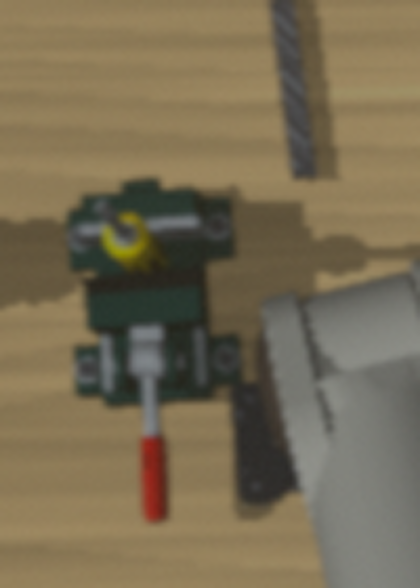

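```bash
python3 - <<'E'
from h import *
ct,cs=cam('top'),cam('scene')
T=cv2.imread('pics/t23f.png');S=cv2.imread('pics/s23f.png')
a=np.hstack([cv2.resize(T[175:215,175:225],(500,400),interpolation=2),cv2.resize(S[190:240,340:375],(280,400),interpolation=2)]);cv2.imwrite('pics/z23.png',a)
t,e=tri(ct,(194.3,190),cs,(357.4,198.6));f,e2=tri(ct,(199.5,195.5),cs,(353.4,225.4))
print(t,e,f,e2,(t-f)[:2]/(t-f)[2])
b=np.array([.5898,.221]);X=np.array([.9986,.0535])
for lean in (0,): 
  print([ (h,proj(ct,[.5935,.2211,h]).round(1),proj(cs,[.5935,.2211,h]).round(1)) for h in(.13,.23)])
E
```

```text
[0.58975018 0.2208339  0.22475638] 0.0023230730506346867 [0.5929816  0.2219699  0.13203578] 0.0026014283994343157 [-0.03485116 -0.01225193]
[(0.13, array([199.5, 195.6]), array([352.4, 225.9])), (0.23, array([193.5, 188.4]), array([356.6, 198. ]))]
```

View pics/z23.png

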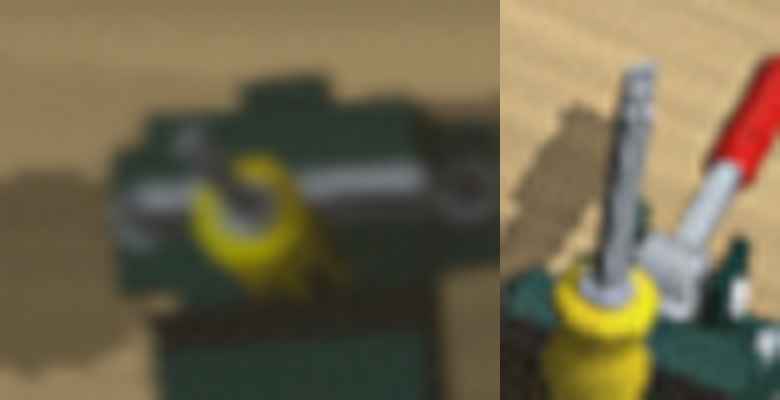

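```bash
python3 -c "
from h import *
st(); print(robot.close_job()); st()"
```

```text
t 23.25 pos [0.4328 0.0291 0.2163] yaw -85.91 tilt z [-0.009 -0.    -1.   ] F [-0.5  1.1 -0.4] w 0.0001
the job is handed in; nothing more can be done
None
the job is handed in; nothing more can be done
```

The yellow screwdriver is standing upright, blade up, in the vice with the lever pushed down. I handed the job in at 23.3 s of the 72 s allowed; no verdict was reported.

**What I did:**
- **Lever up:** I raised the lever to its stop, measured at about 0.9 rad.
- **Swing:** I pinched the shank near the blade and swung the screwdriver upright with its butt on the counter. It was pressed there with several newtons.
- **Placing:** I carried it over, lowered it onto the vice bed and let go.
- **Lever down:** I pushed the lever down with closed fingertips and backed off.

**Last checks:**
- **Blade tip:** about 225–230 mm up (230 expected with the butt on the bed).
- **Lean:** comparing the pictures with a true vertical gives under about 0.02 rad. One rough two-camera measurement gave 0.035 rad. The limit is 0.1.
- **Position:** a few millimetres from the bed's marked middle, on the fixed-jaw side.
- **Lever:** the cameras give about 0.05 rad or less, and the fingertips had pressed it below its level position.
- **Arm:** clear of everything, with no force on the wrist.

**What went less well:**
- **Wrist force:** the final push hit the lever stop hard. The wrist force read about 116 N against the 120 N limit, and I backed off at once. A brief higher peak between readings can't be ruled out.
- **Sliding butt:** during the swing the butt slid about 14 mm towards the padlock, so I lowered the grip force. In the pictures it did not touch the padlock.
- **Not measured:** I could not measure the jaw grip force. I did not re-measure the file, spanner, padlock and jar at the end, but nothing was seen to touch them.

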